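# Load battery packs into the charging cabinet and switch it on

## Robot

A 7-joint arm with a two-finger parallel gripper is mounted at the origin on the work surface. World frame = base frame: x ahead of the robot, y to its left, z up, the work surface at z = 0. Lengths are in m, angles in rad, forces in N, time in s.
With the tool pointing down it reaches from about 0.35 to 0.9 m from the base axis. Payload 7.2 kg.
Tool frame: the origin (TCP) lies between the finger pads; the fingertips stand 8 mm ahead of it and the grasp point (between the pads) lies 11 mm behind it (env.tip_reach is the distance from the TCP to the fingertips, in m); z points along the fingers, x is the direction in which the jaws open and shut, and the axes are right-handed (so a half turn about z gives the same grasp; the last joint's range is limited). The gripper opens to 88 mm and grips with 3 to 60 N. Pads are 20 mm wide; open, the fingers measure 115 mm over their backs; the gripper's body (75 mm by 178 mm) begins 61 mm behind the grasp point.
Start: joints at [-1.205, 0.411, -0.013, 1.596, 0.006, 1.134, -0.082], TCP at [0.263, 0.567, 0.231] pointing down, gripper open.
Joint ranges: [-2.95, 2.95], [-0.29, 1.99], [-1.47, 1.44], [0.14, 2.54], [-1.03, 4.17], [0.13, 1.85], [-2.86, 2.86]. Speed limits (rad/s): [2.39, 2.39, 3.01, 3.01, 3.14, 3.14, 3.14].

## Interface

Orientations are given as a unit quaternion [w, x, y, z].
In Python, from station import env gives the robot as it stands. The module is installed in compiled form; this text tells all that it offers.
- The arm moves only by the tool jog_arm, never from a script. Its argument "steps" is a list that holds one entry, the list of rows, each a list of 7 numbers: the shift along the world's x, y, z in mm, then the turn, a rotation vector about the world's x, y, z in rad, then the finger opening in mm, from 0 to 87.8. A call has exactly 5 rows; each row shifts and turns the commanded pose from where the row before left it; what a row does not reach is not made up. A row lasts 1/12 s, in which the tool goes at most 41.7 mm and 7.16 degrees, less where a joint would pass 70% of its speed; a pose out of reach is approached as far as the arm can. A call is refused whole if a number of a shift passes 41.7 or a number of a turn 0.125, either way. A call with a gripper value outside its range is refused whole. The fingers move at their own pace and stop on an object; "grip_force" is the grip in N (left out, the last holds). Time passes only in rows, so rows that do not move let the fingers close, or fill a call up. It gives the time, the measured TCP pose, the force and the opening at its end, in the units of the state.
- env.get_state(): the state, without advancing time (a new reading comes with each control period).
- env.snapshot(name): name is "scene" or "side" or "wrist"; returns a dict with "image" (420x560x3 uint8, red, green, blue), "intrinsics" (3x3 intrinsics, pixels), "R" (3x3) and "t" (3): a world point X has camera coordinates R X + t; the wrist camera has in their place "mount" (4x4, takes a point from camera to tool coordinates, whose origin is the TCP and whose axes are the tool frame's). Camera axes: x right, y down, z forward; pixel columns grow to the right and rows downward; lengths in m; the calibration is good to about 2 mm. The wrist camera is an equidistant fisheye: a pixel r from the principal point sees the ray r / f radians off the axis. A picture is of the moment at which its call begins: read the wrist's pose just before it. There is no depth.
- env.sign_off(): hands the job in, once; it reports no verdict.
Trained networks look in a picture, given as the dict that the camera call returned (one of the last four; its "shot" number tells which), for a name from the list of things; names that differ only in an ending like _2 or _b are one class to them, and where a whole thing is asked for, a point or a joint stands for the part that bears it (a point fixed in the world has none). Each returns a list of dicts, best first, with "conf" (0 to 1); they miss things now and then, are a little off and sometimes report something else, mostly with a low value. They report only what shows in the picture. A call takes as long as a camera call. They do not tell look-alikes from the thing itself.
- env.find_in(picture, label): "location" ([x, y, z] in m, in world coordinates, good to about 4 mm: the middle of the surface that is visible of it).
- env.cut_out(picture, label): "region" (420x560 bool, what is visible of it).
The state is a dict: "time": time; "joints": joint angles; "joint_velocities": joint speeds; "effort": joint torques, N m; "eef_pos": TCP position; "eef_rot": TCP orientation; "contact_force": force on the tool from outside, world axes, zero at the start; "wrist_torque": the same for the moment, N m; "width": opening from 0.0 (shut) to 1.0 (fully open).
Only numpy, scipy, OpenCV 4.12 (cv2) and the standard library are available. Lean on these libraries where they do the work, as an engineer would, in place of code of your own. Each camera call takes 0.05 s, during which the arm holds its last target.

## Task

Lift the red latch tab and swing the cabinet's gate wide open, pull the charging tray all the way out, and stand every loose battery pack flat and upright in the tray, one to a bay in any order. Then push the tray fully home, swing the gate shut so that the latch bar drops back into its catch, and only then press the red power lever down until it clicks and stays down by itself. Leave the other things on the bench where they are.

Things in the scene. Friction and masses are not known exactly. Their poses are not given: they have to be found in the camera images.
- cabinet: Fixed yellow charging cabinet. Origin on the bench, middle of its front opening; +x to its back, +y left seen from the robot, z up. 258 mm deep, 244 wide, 94 high; the roof starts 55 mm behind the front, open above before that. Black switch box at y -252 to -170, x -10 to 100, 80 mm high. Steel catch at y -152 to -122: an 80 mm high lip at x -34 to -26, with a ramp up to it from the front.
- gate (a joint): Yellow barred gate, 235 mm wide, 8 thick, 12 to 92 mm above the bench, upright hinge at its left end. 0 shut; grows as it swings out to the robot and left (clockwise from above), up to 1.9 rad; friction keeps it where left. Cannot open while the latch bar lies in the catch. At 1.6 rad or more it clears the tray.
- gate_hinge (a point): On the gate's hinge axis, at cabinet x -8, y +125 mm, 52 mm above the bench.
- latch (a joint): Steel gravity latch bar, 155 mm long, 12 high, on the gate's front face. Pin square to the gate: 130 mm from the hinge axis, 12 mm before the gate's mid-plane, 70 mm above the bench. 0 level (down), grows as the free end is lifted, to 0.8 rad; 0.15 clears the catch's lip, 0.25 is safe. Falls by its weight. Gate pushed shut by its frame (tab left free): the bar rides up the ramp and drops in.
- latch_tab (a point): Grip point on the bar's red upright thumb tab: 95 mm along the bar from its pin towards the free end, 50 mm above the bar's middle line (120 mm above the bench when down). Tab 10 mm thick across the gate, 24 wide along it, top 16 mm above this point. Pinch across its thickness from above; it turns between the fingers as the bar lifts.
- tray (a joint): Grey sliding charging tray: metres pulled out to the front (cabinet -x), 0 home, 0.2 fully out; friction some 2 N; a shut gate keeps it in. Four bays, centres 65 and 150 mm behind tray_handle and 50 mm to either side of it; each 62 mm in x by 92 in y between black ribs 12 mm high: a pack fits with its long side along the tray's y. The bays' floor is 12 mm above the bench.
- tray_handle (a point): Grip point on the tray's orange upright handle plate, 68 mm above the bench; axes as the cabinet's. Home, it is 25 mm behind the cabinet's origin. Plate 10 mm thick in x, 60 wide in y, top 18 mm above this point. Pinch from above across its thickness; 25 mm free between it and the roof's edge when home.
- lever (a joint): Sprung power lever on the switch box: pivot at cabinet x 55, y -216, z 65 mm, arm 100 mm to the front. 0 up at rest (0.55 rad above level), grows when pressed, stop at 0.80 rad. A pawl catches it once pressed beyond about 0.70 (go to the stop) and holds it near 0.58; let go earlier it springs up. 4 to 15 N at the tip.
- lever_tip (a point): Middle of the top face of the red pad at the lever's end (pad 30 x 36 x 12 mm). At rest at about cabinet x -27, y -216 mm, 122 mm above the bench; it sinks about 75 mm to the stop. Press from above.
- pack1: Loose slide-in battery pack (may be absent), black with a yellow band: body 80 mm (own x) by 50 mm (own y) by 44 mm high, and on it a terminal block 56 x 34 mm up to 62 mm. Origin at the centre of its underside, z up; 0.24 to 0.45 kg. Grasp the body across its 50 mm.
- pack2: Loose slide-in battery pack (may be absent), black with a yellow band: body 80 mm (own x) by 50 mm (own y) by 44 mm high, and on it a terminal block 56 x 34 mm up to 62 mm. Origin at the centre of its underside, z up; 0.24 to 0.45 kg. Grasp the body across its 50 mm.
- pack3: Loose slide-in battery pack (may be absent), black with a yellow band: body 80 mm (own x) by 50 mm (own y) by 44 mm high, and on it a terminal block 56 x 34 mm up to 62 mm. Origin at the centre of its underside, z up; 0.24 to 0.45 kg. Grasp the body across its 50 mm.
- pack4: Loose slide-in battery pack (may be absent), black with a yellow band: body 80 mm (own x) by 50 mm (own y) by 44 mm high, and on it a terminal block 56 x 34 mm up to 62 mm. Origin at the centre of its underside, z up; 0.24 to 0.45 kg. Grasp the body across its 50 mm.
- screwdriver: Bystander: yellow-handled screwdriver on the bench. Origin at its underside.
- tape: Bystander: yellow tape measure, 62 x 36 x 60 mm, standing on the bench near the robot.
- screwjar: Bystander: jar of screws 85 mm high, diameter 70 mm, right of the switch box.
- bitcase: Bystander: orange bit case, 70 x 45 x 22 mm, near the robot.
- tin: Bystander: flat round tin, diameter 48, 22 mm high on the bench at the front right.
- wrench: Bystander: wrench lying at the left.
- mug: Bystander: yellow mug, 90 mm high, at the left.
Mind the look-alikes: they are no part of the job. What is shaped like the pack4 but pink is not meant. Leave any blue look-alike of the pack1 alone.

How it is judged:
On the way, in this order (a step that is already met when the one before it is completed fails the run):
1. the latch bar is lifted clear of its catch (value of joint latch above 0.12 rad and value of joint gate below 0.15 rad), for 0.05 s.
2. the gate is swung open (value of joint gate above 1.35 rad), for 0.2 s.
3. the tray is pulled out (value of joint tray above 0.17 m), for 0.2 s.
4. every pack present lies flat in a bay of the pulled-out tray (x of pack1 in the frame of tray_handle between 0.043 and 0.172 m and y of pack1 in the frame of tray_handle between -0.075 and 0.075 m and z of pack1 in the frame of tray_handle between -0.062 and -0.05 m and angle between each of pack1, pack2, pack3, pack4's own z axis and vertical below 0.12 rad and x of pack2 in the frame of tray_handle between 0.043 and 0.172 m and y of pack2 in the frame of tray_handle between -0.075 and 0.075 m and z of pack2 in the frame of tray_handle between -0.062 and -0.05 m and x of pack3 in the frame of tray_handle between 0.043 and 0.172 m and y of pack3 in the frame of tray_handle between -0.075 and 0.075 m and z of pack3 in the frame of tray_handle between -0.062 and -0.05 m and x of pack4 in the frame of tray_handle between 0.043 and 0.172 m and y of pack4 in the frame of tray_handle between -0.075 and 0.075 m and z of pack4 in the frame of tray_handle between -0.062 and -0.05 m and value of joint tray above 0.12 m), for 0.2 s.
5. the tray is home with the packs, the gate shut and its latch bar down in the catch (x of pack1 in the frame of tray_handle between 0.043 and 0.172 m and y of pack1 in the frame of tray_handle between -0.075 and 0.075 m and z of pack1 in the frame of tray_handle between -0.062 and -0.05 m and angle between each of pack1, pack2, pack3, pack4's own z axis and vertical below 0.12 rad and x of pack2 in the frame of tray_handle between 0.043 and 0.172 m and y of pack2 in the frame of tray_handle between -0.075 and 0.075 m and z of pack2 in the frame of tray_handle between -0.062 and -0.05 m and x of pack3 in the frame of tray_handle between 0.043 and 0.172 m and y of pack3 in the frame of tray_handle between -0.075 and 0.075 m and z of pack3 in the frame of tray_handle between -0.062 and -0.05 m and x of pack4 in the frame of tray_handle between 0.043 and 0.172 m and y of pack4 in the frame of tray_handle between -0.075 and 0.075 m and z of pack4 in the frame of tray_handle between -0.062 and -0.05 m and value of joint tray below 0.02 m and value of joint gate below 0.05 rad and value of joint latch below 0.06 rad), for 0.2 s.
6. the lever is pressed down past its catch, with the gate still shut (value of joint tray below 0.02 m and value of joint gate below 0.05 rad and value of joint latch below 0.06 rad and value of joint lever above 0.5 rad), for 0.2 s.
At the end, for the whole second after the job is handed in: Every pack present stands flat on the floor of a bay (within 6 mm of the floor, tilted under 0.12 rad) and at rest, the tray is within 20 mm of home, the gate within 0.05 rad of shut, the latch bar down within 0.06 rad, and the lever held down by its catch (above 0.5 rad) (all of step 6 and x of pack1 in the frame of tray_handle between 0.043 and 0.172 m and y of pack1 in the frame of tray_handle between -0.075 and 0.075 m and z of pack1 in the frame of tray_handle between -0.062 and -0.05 m and angle between each of pack1, pack2, pack3, pack4's own z axis and vertical below 0.12 rad and x of pack2 in the frame of tray_handle between 0.043 and 0.172 m and y of pack2 in the frame of tray_handle between -0.075 and 0.075 m and z of pack2 in the frame of tray_handle between -0.062 and -0.05 m and x of pack3 in the frame of tray_handle between 0.043 and 0.172 m and y of pack3 in the frame of tray_handle between -0.075 and 0.075 m and z of pack3 in the frame of tray_handle between -0.062 and -0.05 m and x of pack4 in the frame of tray_handle between 0.043 and 0.172 m and y of pack4 in the frame of tray_handle between -0.075 and 0.075 m and z of pack4 in the frame of tray_handle between -0.062 and -0.05 m and linear speed of each of pack1, pack2, pack3, pack4 below 0.03 m/s); the robot touches nothing.
It fails at once if a bystander on the bench is disturbed (moved more than 40 mm) (distance of any of screwdriver, tape, screwjar, bitcase, tin, wrench, mug from where it was at the start of the episode above 0.04 m).
Of pack1, pack2, pack3, pack4 only 2 to 4 are there at a start; the rules pass over those that are not, and their reading is None.
At some moment in a run one of pack1, pack2, pack3, pack4 may be knocked a few centimetres aside while the robot is not near it.
Once in a run the grip may slacken for a moment while it holds something.
It also fails if it takes over 210 s, if anything falls off the work surface, if the arm or the gripper's body presses on something with over 40 N, if the wrist force passes 120 N, or if a joint passes its speed limit or range.

## Working session

There is one attempt and no reset: what is moved stays moved. The work goes in short steps, Python scripts to look and compute and a tool call to move; the robot and the scene stay as the last step left them, time stands still between calls to the robot, and variables do not carry over. Pictures are saved under pics/ and viewed, and the job is handed in when it is done.

Besides the shell and the picture viewer there is one more tool, called after "Request:" as name([rows], argument=value, ...), one row to a line, values as JSON. jog_arm: Moves the arm, as the interface text tells. Its arguments: {"type":"object","properties":{"steps":{"type":"array","items":{"type":"array","items":{"type":"array","items":{"type":"number"}}}},"grip_force":{"type":"number"}},"required":["steps"]}

```bash
mkdir -p pics; cat > h.py <<'E'
import numpy as np, cv2
from station import env
def save(p,name,scale=1):
    cv2.imwrite('pics/'+name+'.png', p['image'][:,:,::-1])
E
python3 - <<'E'
from h import *
s=env.get_state(); print(s)
for n in ['scene','side','wrist']:
    p=env.snapshot(n); save(p,n+'0'); print(n,p['intrinsics'].tolist(), p.get('R'),p.get('t'),p.get('mount'),p['shot'])
E
```

```text
{'time': 0.0, 'joints': array([-1.20519232,  0.41189372, -0.0127361 ,  1.59704428,  0.005582  ,
        1.13428783, -0.08218954]), 'joint_velocities': array([ 1.60444741e-03, -2.50485170e-04,  2.76073596e-05, -4.45413270e-04,
        8.41904218e-05,  2.12222415e-03, -5.83593688e-04]), 'effort': array([ 4.36180462e-04, -5.87946546e+01,  6.42408840e-01, -2.91077310e+01,
       -5.36279473e-02,  1.81203597e-02,  1.48501158e-04]), 'eef_pos': array([0.26251537, 0.56665133, 0.22981268]), 'eef_rot': array([ 4.66329406e-04,  8.42697936e-01,  5.38386060e-01, -6.48763204e-04]), 'contact_force': array([-0.10231867,  0.15246152, -0.2389281 ]), 'wrist_torque': array([-0.06679942, -0.06472441,  0.03677676]), 'width': 0.9988957768010492}
scene [[456.3930352897987, 0.0, 276.3935671264039], [0.0, 456.3930352897987, 218.43711150406943], [0.0, 0.0, 1.0]] [[-0.85741609  0.5145327   0.00968274]
 [ 0.43538199  0.73529402 -0.51940853]
 [-0.27437233 -0.44113354 -0.85447119]] [ 0.46973487 -0.18046603  1.47134264] None 1
side [[536.147216167545, 0.0, 273.4102781231586], [0.0, 536.147216167545, 208.0757028762461], [0.0, 0.0, 1.0]] [[ 0.83308711 -0.55313711  0.0022808 ]
 [-0.37985656 -0.57509459 -0.72455172]
 [ 0.40208812  0.60274832 -0.68921666]] [-0.47131789  0.28103048  1.57443341] None 2
wrist [[325.19226210127806, 0.0, 279.3688505538512], [0.0, 325.19226210127806, 211.45716555967496], [0.0, 0.0, 1.0]] None None [[ 9.99999331e-01  1.14228420e-03  1.84753289e-04 -5.21700738e-04]
 [-1.14574607e-03  9.55119569e-01  2.96218325e-01 -8.09323691e-02]
 [ 1.61904030e-04 -2.96218338e-01  9.55120239e-01 -1.54318868e-01]
 [ 0.00000000e+00  0.00000000e+00  0.00000000e+00  1.00000000e+00]] 3
```

View pics/scene0.png

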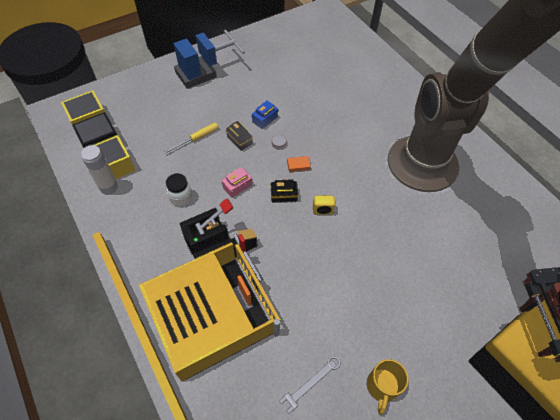

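View pics/side0.png

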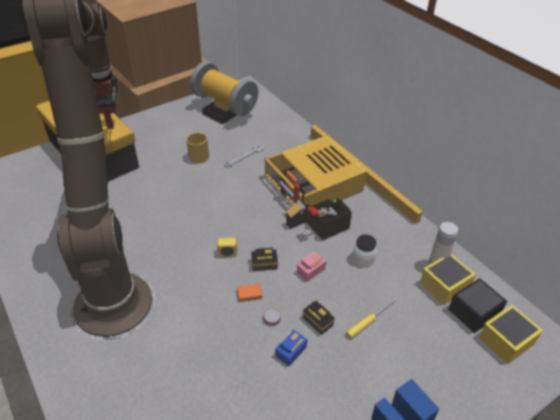

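View pics/wrist0.png

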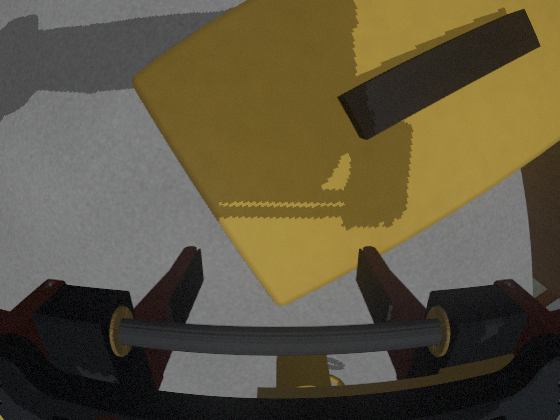

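The scene view shows two black and yellow packs at (285,190) and (238,134). The look-alikes are pink at (237,180) and blue at (265,113). The cabinet is at (210,310) with the switch box at (205,230), and the mug, wrench, jar, tin and the other bystanders surround it.

```bash
python3 - <<'E'
from h import *
ps={n:env.snapshot(n) for n in ['scene','side']}
for n,p in ps.items():
    def proj(X):
        c=p['R']@np.array(X)+p['t']; q=p['intrinsics']@c; return (q[:2]/q[2]).round(0)
    for l in ['pack1','cabinet','gate','latch','latch_tab','tray','tray_handle','lever_tip','lever','screwdriver','tape','screwjar','bitcase','tin','wrench','mug']:
        for d in env.find_in(p,l): print(n,l,np.round(d['location'],3),round(d['conf'],2),proj(d['location']))
    im=p['image'].copy()
    im=cv2.resize(im[130:345,130:350] if n=='scene' else im[120:370,200:420],None,fx=3,fy=2.6 if 0 else 3 if n=='scene' else 2.4,interpolation=cv2.INTER_CUBIC)
    im=im[:600]
    cv2.imwrite('pics/%s_z.png'%n,im[:,:,::-1])
E
```

```text
scene pack1 [ 0.566 -0.202  0.044] 0.96 [237. 183.]
scene pack1 [ 0.356 -0.399  0.042] 0.87 [264. 116.]
scene pack1 [ 0.461 -0.11   0.043] 0.61 [283. 190.]
scene cabinet [0.794 0.102 0.093] 0.6 [213. 296.]
scene cabinet [ 0.386 -0.005  0.054] 0.39 [324. 203.]
scene gate [0.676 0.09  0.076] 0.8 [252. 273.]
scene latch_tab [0.663 0.025 0.08 ] 0.56 [244. 250.]
scene tray [0.715 0.114 0.023] 0.8 [245. 295.]
scene tray_handle [0.719 0.117 0.022] 0.65 [244. 297.]
scene lever_tip [ 0.663 -0.104  0.116] 0.66 [221. 208.]
scene lever_tip [0.674 0.086 0.075] 0.51 [252. 271.]
scene lever [ 0.656 -0.1    0.119] 0.63 [223. 207.]
scene screwdriver [ 0.562 -0.456  0.018] 0.7 [201. 133.]
scene tape [ 0.382 -0.003  0.056] 0.87 [325. 203.]
scene screwjar [ 0.727 -0.25   0.066] 0.87 [180. 190.]
scene bitcase [0.665 0.022 0.08 ] 0.63 [243. 250.]
scene bitcase [ 0.356 -0.188  0.022] 0.55 [298. 163.]
scene tin [ 0.363 -0.296  0.024] 0.51 [278. 140.]
scene tin [0.791 0.102 0.095] 0.45 [214. 295.]
scene wrench [0.695 0.387 0.006] 0.71 [307. 385.]
scene wrench [ 0.47  -0.362  0.045] 0.54 [239. 136.]
scene mug
[... 639 characters left out ...]
]
side screwdriver [ 0.55  -0.467  0.018] 0.91 [361. 325.]
side tape [ 0.368 -0.024  0.046] 0.89 [225. 247.]
side tape [0.675 0.378 0.007] 0.66 [243. 157.]
side screwjar [ 0.707 -0.289  0.062] 0.8 [364. 252.]
side bitcase [ 0.348 -0.203  0.018] 0.9 [250. 294.]
side bitcase [ 0.553 -0.465  0.018] 0.55 [361. 324.]
side bitcase [ 0.71  -0.288  0.062] 0.23 [365. 251.]
side bitcase [0.677 0.377 0.007] 0.17 [243. 157.]
side tin [ 0.356 -0.312  0.023] 0.56 [273. 317.]
side tin [ 0.71  -0.287  0.061] 0.4 [364. 251.]
side tin [0.676 0.378 0.006] 0.24 [243. 157.]
side wrench [0.679 0.382 0.006] 0.46 [243. 156.]
side mug [0.529 0.457 0.058] 0.83 [198. 148.]
side mug [0.763 0.11  0.009] 0.39 [302. 186.]
```

View zooms.

View pics/scene_z.png

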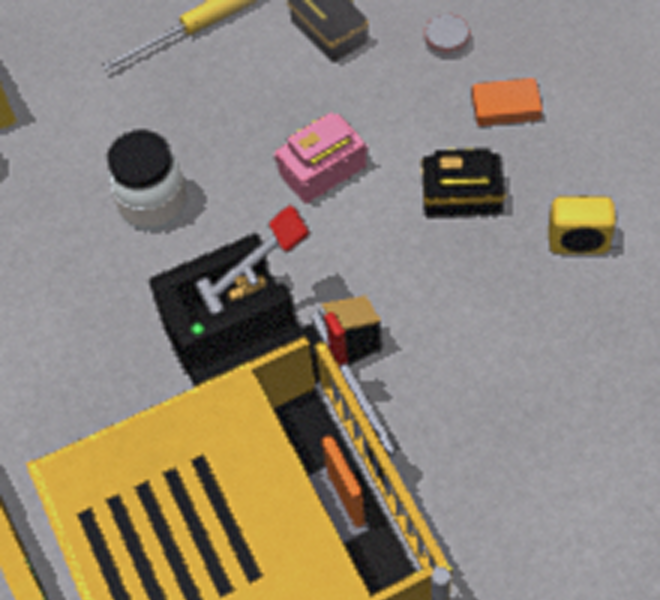

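View pics/side_z.png

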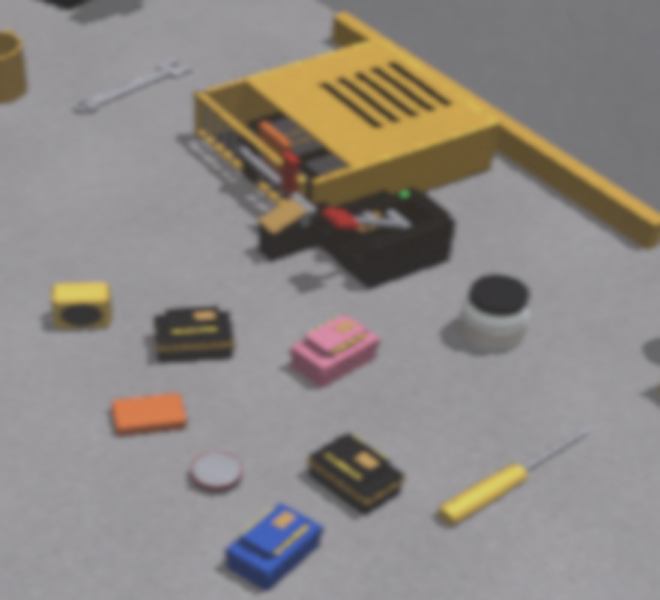

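```bash
cat >> h.py <<'E'
def bp(p,uv,z):
    K=p['intrinsics'];d=p['R'].T@np.linalg.inv(K)@np.array([uv[0],uv[1],1.]);o=-p['R'].T@p['t']
    return o+d*(z-o[2])/d[2]
def pr(p,X):
    c=p['R']@np.array(X)+p['t']; q=p['intrinsics']@c; return q[:2]/q[2]
def rayw(p,uv):
    K=p['intrinsics'];d=p['R'].T@np.linalg.inv(K)@np.array([uv[0],uv[1],1.]);o=-p['R'].T@p['t']
    return o,d/np.linalg.norm(d)
def tri(rs):
    A=np.zeros((3,3));b=np.zeros(3)
    for o,d in rs:
        M=np.eye(3)-np.outer(d,d);A+=M;b+=M@o
    X=np.linalg.solve(A,b); return X,[np.linalg.norm((np.eye(3)-np.outer(d,d))@(X-o)) for o,d in rs]
E
python3 - <<'E'
from h import *
p=env.snapshot('scene');q=env.snapshot('side')
for uv in [(140.7,284.3),(234,244.3),(275.7,320),(180,375)]: print('scene',uv,bp(p,uv,.094).round(4))
# side zoom: scale x3,y2.4, off (200,120)
for uvz in [(195,92),(313,192),(497,125)]:
    uv=(200+uvz[0]/3,120+uvz[1]/2.4); print('side',uv,bp(q,uv,.094).round(4))
big=lambda im,s:cv2.resize(im,None,fx=s,fy=s,interpolation=cv2.INTER_CUBIC)
cv2.imwrite('pics/sc_cab.png',big(p['image'][225:385,120:290],3.7)[:,:,::-1])
cv2.imwrite('pics/sd_cab.png',big(q['image'][120:260,250:400],4)[:,:,::-1])
E
```

```text
scene (140.7, 284.3) [ 0.9346 -0.0174  0.094 ]
scene (234, 244.3) [0.6803 0.0017 0.094 ]
scene (275.7, 320) [0.6916 0.2346 0.094 ]
scene (180, 375) [0.9427 0.2338 0.094 ]
side (265.0, 158.33333333333334) [0.682  0.2299 0.094 ]
side (304.3333333333333, 200.0) [ 0.6702 -0.0262  0.094 ]
side (365.66666666666663, 172.08333333333334) [ 0.9328 -0.0279  0.094 ]
```

View pics/sc_cab.png

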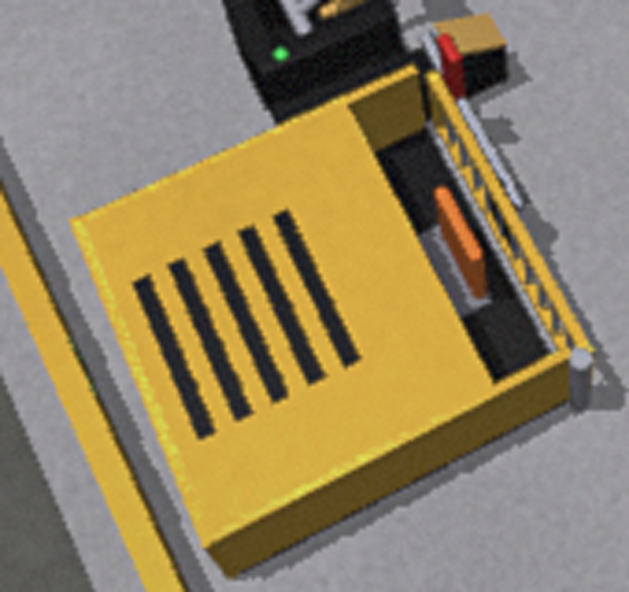

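View pics/sd_cab.png

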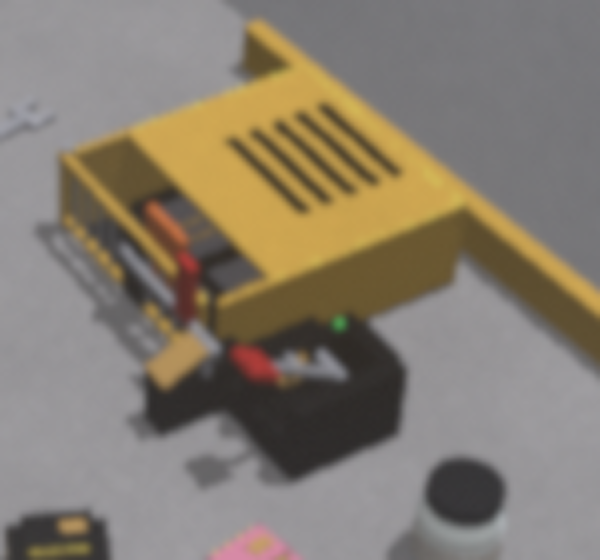

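```bash
python3 - <<'E'
from h import *
from scipy.optimize import least_squares
p=env.snapshot('scene');q=env.snapshot('side')
sc={(258,-122):(139.7,284.5),(0,-122):(232.2,242.8),(0,122):(274.6,321.5),(258,122):(175.9,372.8)}
sd={(0,122):(265.5,158.75),(0,-122):(303.25,196.75),(258,-122):(366.25,171.25),(258,122):(324.25,137)}
def W(a,k,z): 
    c,s=np.cos(a[2]),np.sin(a[2]); x,y=np.array(k)/1000
    return np.array([a[0]+c*x-s*y,a[1]+s*x+c*y,z])
def f(a,use):
    r=[]
    for P,S in use:
        for k,v in S.items(): r+=list(pr(P,W(a,k,a[3] if len(a)>3 else .094))-v)
    return np.array(r)
for use in ([(p,sc)],[(q,sd)],[(p,sc),(q,sd)]):
    for a0 in ([.68,.1,0],[.68,.1,0,.094]):
        r=least_squares(f,a0,args=(use,)); print(r.x.round(4), r.fun.reshape(-1,2).round(1).tolist())
E
```

```text
[ 0.6868  0.1158 -0.0505] [[-0.7, -0.0], [0.3, -0.7], [1.3, -0.1], [-0.8, 0.5]]
[ 0.6862  0.1109 -0.0505  0.081 ] [[0.1, 0.4], [-0.0, 0.1], [0.4, -0.2], [-0.4, -0.3]]
[ 0.6799  0.1063 -0.0356] [[0.3, -0.4], [0.5, 0.8], [-1.0, 0.3], [0.2, -0.8]]
[ 0.6778  0.1038 -0.0355  0.0967] [[0.2, -0.4], [0.5, 0.9], [-0.9, 0.3], [0.3, -0.9]]
[ 0.6857  0.114  -0.0467] [[-0.6, -0.4], [0.2, -1.3], [1.5, -1.1], [-0.3, -0.2], [0.8, -2.2], [0.2, -1.0], [-1.0, -0.9], [1.0, -2.0]]
[ 0.6861  0.1132 -0.0468  0.0874] [[-0.2, 0.5], [0.1, -0.3], [1.1, -0.4], [-0.1, 0.2], [1.0, -0.6], [0.4, 0.6], [-1.0, 0.7], [1.1, -0.5]]
```

Request:
jog_arm([
  [[22, -30, 10, 0, 0, -0.079, 87], [22, -30, 10, 0, 0, -0.079, 87], [22, -30, 10, 0, 0, -0.079, 87], [22, -30, 10, 0, 0, -0.079, 87], [22, -30, 10, 0, 0, -0.079, 87]],
], grip_force=30)

```text
time: 2.47
eef_pos: [0.3735, 0.4156, 0.2813]
eef_rot: [-0.0, 0.933, 0.361, 0.0]
contact_force: [0.3, 0.6, -0.1]
width: 0.989
```

Request:
jog_arm([
  [[22, -30, 10, 0, 0, -0.079, 87], [22, -30, 10, 0, 0, -0.079, 87], [22, -30, 10, 0, 0, -0.079, 87], [22, -30, 10, 0, 0, -0.079, 87], [22, -30, 10, 0, 0, -0.079, 87]],
])

```text
time: 2.88
eef_pos: [0.4835, 0.2654, 0.3315]
eef_rot: [-0.0, 0.985, 0.171, 0.0]
contact_force: [0.3, 0.7, -0.6]
width: 0.989
```

Request:
jog_arm([
  [[22, -30, 0, 0, 0, -0.079, 87], [22, -30, 0, 0, 0, -0.079, 87], [22, -30, 0, 0, 0, -0.079, 87], [22, -30, 0, 0, 0, -0.079, 87], [0, 0, 0, 0, 0, -0.079, 87]],
])

```text
time: 3.3
eef_pos: [0.5741, 0.1388, 0.331]
eef_rot: [0.002, 1.0, -0.031, 0.001]
contact_force: [-0.3, 0.1, -0.4]
width: 0.993
```

```bash
cat >> h.py <<'E'
from scipy.spatial.transform import Rotation as Ro
def wsnap(name=None):
    s=env.get_state(); p=env.snapshot('wrist')
    q=s['eef_rot']; T=np.eye(4); T[:3,:3]=Ro.from_quat([q[1],q[2],q[3],q[0]]).as_matrix(); T[:3,3]=s['eef_pos']
    p['T']=T@p['mount']
    if name: save(p,name)
    return p
def wray(p,uv):
    K=p['intrinsics']; d=(np.array(uv,float)-K[:2,2])/K[0,0]; r=np.linalg.norm(d)
    v=np.array([*(d/r*np.sin(r)),np.cos(r)]) if r>0 else np.array([0,0,1.])
    return p['T'][:3,3], p['T'][:3,:3]@v
def wbp(p,uv,z):
    o,d=wray(p,uv); return o+d*(z-o[2])/d[2]
def wpr(p,X):
    c=np.linalg.inv(p['T'])@np.array([*X,1.]); c=c[:3]; t=np.arctan2(np.hypot(c[0],c[1]),c[2]); K=p['intrinsics']
    return K[:2,2]+K[0,0]*t*c[:2]/np.hypot(c[0],c[1])
E
python3 - <<'E'
from h import *
import pickle
p=wsnap('w1'); pickle.dump(p,open('w1.pkl','wb'))
for l in ['latch_tab','gate_hinge','tray_handle','lever_tip','pack1']:
    for d in env.find_in(p,l): print(l,np.round(d['location'],3),round(d['conf'],2),wpr(p,d['location']).round())
E
```

```text
latch_tab [0.663 0.032 0.078] 0.71 [347. 249.]
latch_tab [ 0.691 -0.092  0.091] 0.21 [364. 324.]
gate_hinge [0.675 0.109 0.085] 0.77 [357. 196.]
gate_hinge [0.746 0.119 0.017] 0.73 [392. 176.]
tray_handle [0.743 0.115 0.015] 0.69 [389. 179.]
tray_handle [ 0.692 -0.087  0.091] 0.43 [365. 321.]
lever_tip [ 0.468 -0.341  0.007] 0.4 [243. 395.]
pack1 [ 0.456 -0.095  0.036] 0.7 [217. 314.]
pack1 [ 0.557 -0.206  0.05 ] 0.55 [281. 365.]
```

View pics/w1.png

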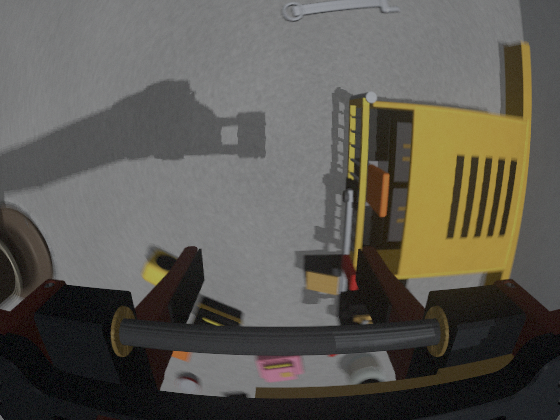

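```bash
cat >> h.py <<'E'
CAB=[0.6857,0.1140,-0.0467]
def cw(x,y,z,C=None):
    C=C or CAB; c,s=np.cos(C[2]),np.sin(C[2]); return np.array([C[0]+c*x-s*y,C[1]+s*x+c*y,z])
E
python3 - <<'E'
from h import *
import pickle
p=pickle.load(open('w1.pkl','rb')); im=cv2.resize(p['image'],None,fx=1.0,fy=1.0).copy()
pts={'roofFL':(.055,.122,.094),'roofFR':(.055,-.122,.094),'FL':(0,.122,.094),'FR':(0,-.122,.094),'BL':(.258,.122,.094),'BR':(.258,-.122,.094),'tab':(-.020,-.1,.136),'hinge':(-.008,.125,.092),'handle':(.025,0,.086),'h1':(.025,.03,.086),'h2':(.025,-.03,.086)}
for k,v in pts.items():
    u=wpr(p,cw(*v)); print(k,cw(*v).round(3),u.round(1)); cv2.circle(im,(int(round(u[0])),int(round(u[1]))),2,(255,0,255),-1)
im=cv2.resize(im[70:310,300:540],None,fx=2.5,fy=2.5,interpolation=cv2.INTER_CUBIC)
cv2.imwrite('pics/w1z.png',im[:,:,::-1])
E
```

```text
roofFL [0.746 0.233 0.094] [411.6  99.6]
roofFR [ 0.735 -0.01   0.094] [396.7 276.5]
FL [0.691 0.236 0.094] [370.2  96.8]
FR [ 0.68  -0.008  0.094] [360.2 278.6]
BL [0.949 0.224 0.094] [528.8 115. ]
BR [ 0.938 -0.02   0.094] [505.5 266.6]
tab [0.661 0.015 0.136] [353.8 280.2]
hinge [0.684 0.239 0.092] [363.5  94.2]
handle [0.711 0.113 0.086] [383.6 192.3]
h1 [0.712 0.143 0.086] [385.  169.8]
h2 [0.709 0.083 0.086] [381.9 214.1]
```

View pics/w1z.png

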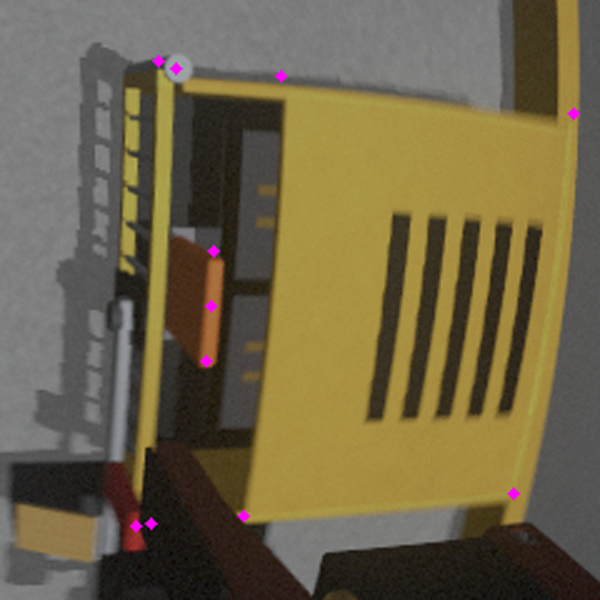

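```bash
python3 - <<'E'
from h import *
import pickle
from scipy.optimize import least_squares
p=pickle.load(open('w1.pkl','rb'))
O={(0,.122):(373,102.5),(.055,-.122):(398,278.8),(.258,.122):(524,119),(.258,-.122):(503.5,267.5)}
f=lambda a:np.concatenate([wpr(p,cw(k[0],k[1],.094,list(a)))-v for k,v in O.items()])
r=least_squares(f,CAB); print(r.x.round(4),r.fun.round(1))
# handle top ends
for uv in [(300+212/2.5,70+262/2.5),(300+207/2.5,70+360/2.5)]: print(wbp(p,uv,.086))
E
```

```text
[ 0.6863  0.108  -0.042 ] [-2.6 -0.8 -1.   1.1  4.7 -0.8  1.9  1.6]
[0.711854   0.13618013 0.086     ]
[0.71053073 0.08292423 0.086     ]
```

Request:
jog_arm([
  [[18, -26, -18, 0, 0, 0, 60], [18, -26, -18, 0, 0, 0, 60], [18, -26, -18, 0, 0, 0, 60], [17, -26, -18, 0, 0, 0, 60], [17, -25, -18, 0, 0, 0, 60]],
])

```text
time: 4.02
eef_pos: [0.6592, 0.0186, 0.24]
eef_rot: [-0.0, 1.0, -0.022, 0.0]
contact_force: [0.1, 0.3, -0.0]
width: 0.693
```

```bash
python3 - <<'E'
from h import *
import pickle
p=wsnap('w2'); pickle.dump(p,open('w2.pkl','wb'))
print(env.get_state()['eef_pos'],p['T'][:3,3])
for l in ['latch_tab','lever_tip']:
    for d in env.find_in(p,l): print(l,np.round(d['location'],3),round(d['conf'],2),wpr(p,d['location']).round())
E
```

```text
[0.65964449 0.01165949 0.23586193] [0.66303455 0.09919745 0.39433718]
latch_tab [0.663 0.042 0.075] 0.64 [282. 171.]
latch_tab [0.678 0.082 0.093] 0.19 [297. 132.]
lever_tip [ 0.66  -0.102  0.113] 0.91 [285. 316.]
```

View pics/w2.png

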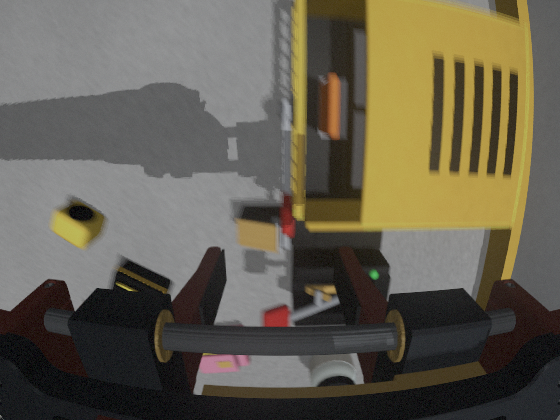

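```bash
python3 - <<'E'
from h import *
import pickle
p=wsnap('w3'); pickle.dump(p,open('w3.pkl','wb'))
print(env.get_state()['eef_pos'])
im=cv2.resize(p['image'][150:350,210:410],None,fx=3,fy=3,interpolation=cv2.INTER_CUBIC)
cv2.imwrite('pics/w3z.png',im[:,:,::-1])
E
```

```text
[0.65837056 0.01867762 0.23992093]
```

View pics/w3z.png

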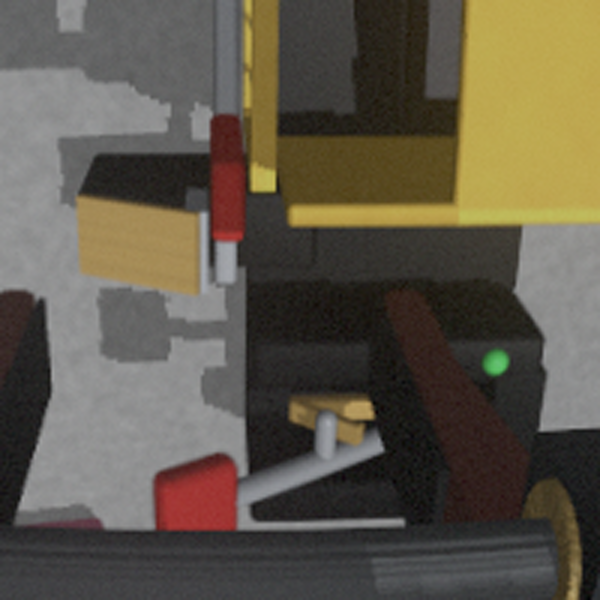

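```bash
python3 - <<'E'
from h import *
import pickle
for i in range(4):
    s=env.get_state(); print(s['time'],s['eef_pos'],s['joint_velocities'].round(3)); env.snapshot('side')
p=pickle.load(open('w3.pkl','rb'))
for z in ((213,240),(243,240),(228,120),(228,200),(225,280)): print(z,wbp(p,(210+z[0]/3,150+z[1]/3),.136).round(4))
E
```

```text
4.2167 [0.65837056 0.01867762 0.23992093] [-0.031 -0.03  -0.016 -0.008 -0.004  0.005 -0.009]
4.2667 [0.65850611 0.01987598 0.2407475 ] [-0.017 -0.02  -0.006 -0.005 -0.001  0.    -0.001]
4.3167 [0.65859385 0.02037705 0.24128359] [-0.01  -0.01   0.    -0.002 -0.001 -0.003 -0.001]
4.3667 [0.65866536 0.02044465 0.24154845] [-0.003 -0.004  0.006 -0.001  0.    -0.    -0.001]
(213, 240) [0.6591 0.0012 0.136 ]
(243, 240) [0.6676 0.0008 0.136 ]
(228, 120) [0.6648 0.0356 0.136 ]
(228, 200) [0.6638 0.0129 0.136 ]
(225, 280) [ 0.662  -0.0111  0.136 ]
```

```bash
python3 - <<'E'
from h import *
s=env.get_state(); print(s['joints'].round(3), s['eef_rot'].round(4))
E
```

```text
[-0.411  0.484  0.454  1.517 -0.223  1.191  0.036] [-6.000e-04  9.997e-01 -2.240e-02  7.000e-04]
```

Request:
jog_arm([
  [[1, -2, -30, 0, 0, 0, 50], [1, -2, -30, 0, 0, 0, 50], [1, -2, -30, 0, 0, 0, 40], [1, -2, -20, 0, 0, 0, 40], [0, 0, 0, 0, 0, 0, 40]],
])

```text
time: 4.83
eef_pos: [0.6602, 0.0114, 0.1269]
eef_rot: [0.0, 1.0, -0.023, -0.003]
contact_force: [-0.3, 0.5, -0.9]
width: 0.461
```

```bash
python3 - <<'E'
from h import *
for i in range(3): env.snapshot('side')
p=wsnap('w4'); s=env.get_state(); print(s['eef_pos'],s['width'])
q=env.snapshot('side'); r=env.snapshot('scene')
a=cv2.resize(p['image'][170:350,190:370],(600,600),interpolation=cv2.INTER_CUBIC)
cv2.imwrite('pics/w4z.png',a[:,:,::-1])
E
```

```text
[0.66385803 0.0108012  0.13292249] 0.45877179296060916
```

View pics/w4z.png

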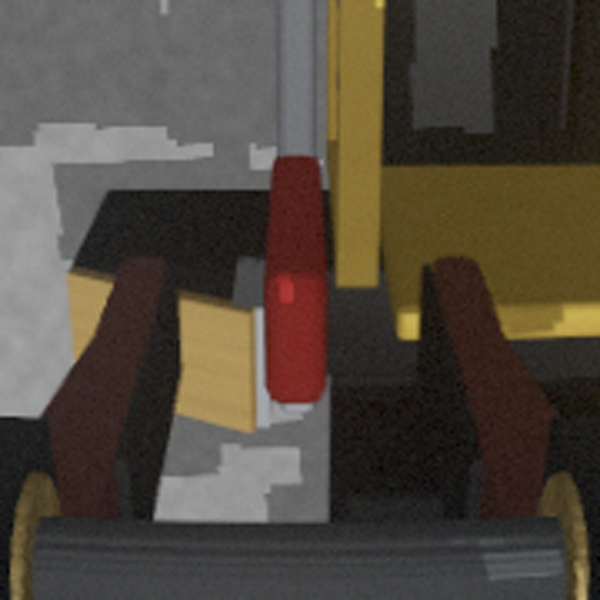

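```bash
python3 - <<'E'
from h import *
p=wsnap('w5'); print(env.get_state()['eef_pos'])
for z in ((268,335),(325,335),(296,272),(296,402)): print(wbp(p,(190+z[0]*.3,170+z[1]*.3),.136).round(4))
E
```

```text
[0.6636136  0.01042966 0.13252408]
[0.6597 0.0125 0.136 ]
[0.6686 0.012  0.136 ]
[0.6646 0.0231 0.136 ]
[ 0.6635 -0.      0.136 ]
```

Request:
jog_arm([
  [[0, 1, -11, 0, 0, 0, 40], [0, 0, -11, 0, 0, 0, 40], [0, 0, 0, 0, 0, 0, 0], [0, 0, 0, 0, 0, 0, 0], [0, 0, 0, 0, 0, 0, 0]],
], grip_force=25)

```text
time: 5.6
eef_pos: [0.6625, 0.011, 0.1082]
eef_rot: [0.0, 1.0, -0.024, -0.0]
contact_force: [-0.3, -0.4, 0.5]
width: 0.265
```

Request:
jog_arm([
  [[0, 0, 0, 0, 0, 0, 0], [0, 0, 0, 0, 0, 0, 0], [0, 0, 0, 0, 0, 0, 0], [0, 0, 0, 0, 0, 0, 0], [0, 0, 0, 0, 0, 0, 0]],
])

```text
time: 6.02
eef_pos: [0.6628, 0.011, 0.1089]
eef_rot: [0.0, 1.0, -0.024, 0.0]
contact_force: [-0.5, -0.5, 0.4]
width: 0.114
```

Request:
jog_arm([
  [[0.2, 3.7, 6.5, 0, 0, 0, 0], [0.2, 4.2, 6.3, 0, 0, 0, 0], [0.2, 4.6, 5.9, 0, 0, 0, 0], [0.2, 5.0, 5.6, 0, 0, 0, 0], [0.2, 5.4, 5.2, 0, 0, 0, 0]],
])

```text
time: 6.43
eef_pos: [0.6636, 0.0343, 0.1388]
eef_rot: [0.0, 1.0, -0.024, -0.0]
contact_force: [0.2, -2.2, -4.9]
width: 0.115
```

```bash
python3 - <<'E'
from h import *
for i in range(2): env.snapshot('side')
p=wsnap('w6'); s=env.get_state(); print(s['eef_pos'],s['width'],s['contact_force'])
q=env.snapshot('side')
cv2.imwrite('pics/sd6.png',cv2.resize(q['image'][120:260,220:400],None,fx=4,fy=4,interpolation=cv2.INTER_CUBIC)[:,:,::-1])
E
```

```text
[0.66407899 0.03510006 0.13942105] 0.1132612227704088 [-3.10090508 -0.50876839  4.17072867]
```

View pics/w6.png

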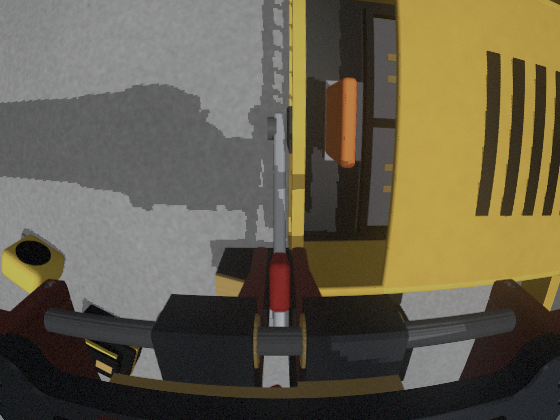

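View pics/sd6.png

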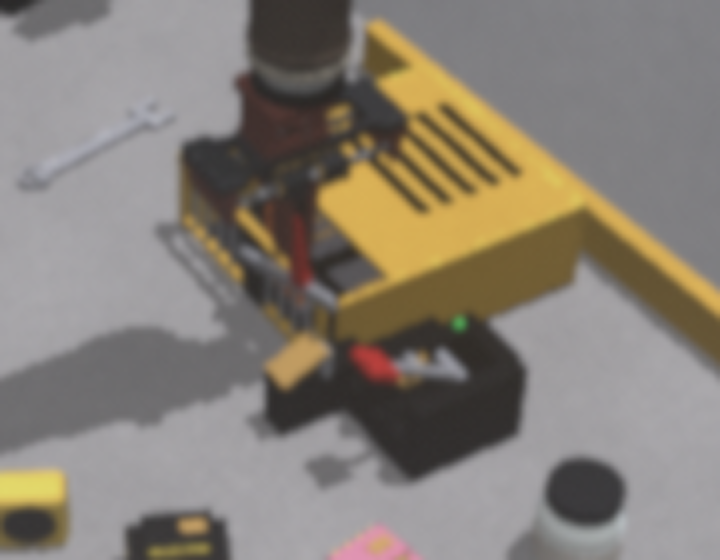

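```bash
python3 - <<'E'
from h import *
H=np.array([.6852,.2358])
th=np.concatenate([[0],np.cumsum([.03,.05,.06,.07,.07]+[.075]*20)])
P=[H*1000+Ro.from_euler('z',-(t+.043)).as_matrix()[:2,:2]@[-12,-202] for t in th]
d=np.diff(P,axis=0)
for i in range(25): print(round(th[i+1],3),d[i].round(1),-round(th[i+1]-th[i],3))
print(P[-1])
E
```

```text
0.03 [-6.   0.7] -0.03
0.08 [-10.    1.6] -0.05
0.14 [-11.9   2.6] -0.06
0.21 [-13.6   3.9] -0.07
0.28 [-13.3   4.8] -0.07
0.355 [-13.9   6.2] -0.075
0.43 [-13.4   7.2] -0.075
0.505 [-12.8   8.2] -0.075
0.58 [-12.1   9.1] -0.075
0.655 [-11.4  10. ] -0.075
0.73 [-10.6  10.8] -0.075
0.805 [-9.8 11.6] -0.075
0.88 [-8.9 12.3] -0.075
0.955 [-7.9 12.9] -0.075
1.03 [-7.  13.5] -0.075
1.105 [-5.9 14. ] -0.075
1.18 [-4.9 14.4] -0.075
1.255 [-3.8 14.7] -0.075
1.33 [-2.7 14.9] -0.075
1.405 [-1.5 15.1] -0.075
1.48 [-0.4 15.2] -0.075
1.555 [ 0.7 15.2] -0.075
1.63 [ 1.9 15.1] -0.075
1.705 [ 3.  14.9] -0.075
1.78 [ 4.1 14.6] -0.075
[492.58475812 297.82716014]
```

Request:
jog_arm([
  [[-6, 0.7, 0, 0, 0, -0.03, 0], [-10, 1.6, 0, 0, 0, -0.05, 0], [-11.9, 2.6, 0, 0, 0, -0.06, 0], [-13.6, 3.9, 0, 0, 0, -0.07, 0], [-13.3, 4.8, 0, 0, 0, -0.07, 0]],
])

```text
time: 7.05
eef_pos: [0.6092, 0.0483, 0.1389]
eef_rot: [-0.001, 0.986, -0.165, 0.001]
contact_force: [0.4, 2.4, 3.1]
width: 0.113
```

Request:
jog_arm([
  [[-13.9, 6.2, 0, 0, 0, -0.075, 0], [-13.4, 7.2, 0, 0, 0, -0.075, 0], [-12.8, 8.2, 0, 0, 0, -0.075, 0], [-12.1, 9.1, 0, 0, 0, -0.075, 0], [-11.4, 10, 0, 0, 0, -0.075, 0]],
])

```text
time: 7.47
eef_pos: [0.5456, 0.0894, 0.139]
eef_rot: [-0.001, 0.938, -0.346, 0.001]
contact_force: [0.6, 1.7, 0.8]
width: 0.115
```

Request:
jog_arm([
  [[-10.6, 10.8, 0, 0, 0, -0.075, 0], [-9.8, 11.6, 0, 0, 0, -0.075, 0], [-8.9, 12.3, 0, 0, 0, -0.075, 0], [-7.9, 12.9, 0, 0, 0, -0.075, 0], [-7, 13.5, 0, 0, 0, -0.075, 0]],
])

```text
time: 7.88
eef_pos: [0.5015, 0.1508, 0.139]
eef_rot: [-0.001, 0.857, -0.515, 0.0]
contact_force: [1.1, 0.9, 1.1]
width: 0.115
```

Request:
jog_arm([
  [[-5.9, 14, 0, 0, 0, -0.075, 0], [-4.9, 14.4, 0, 0, 0, -0.075, 0], [-3.8, 14.7, 0, 0, 0, -0.075, 0], [-2.7, 14.9, 0, 0, 0, -0.075, 0], [-1.5, 15.1, 0, 0, 0, -0.075, 0]],
])

```text
time: 8.3
eef_pos: [0.4829, 0.2242, 0.139]
eef_rot: [-0.002, 0.747, -0.665, 0.0]
contact_force: [1.5, 1.2, 0.4]
width: 0.11
```

Request:
jog_arm([
  [[-0.4, 15.2, 0, 0, 0, -0.075, 0], [0.7, 15.2, 0, 0, 0, -0.075, 0], [1.9, 15.1, 0, 0, 0, -0.075, 0], [3, 14.9, 0, 0, 0, -0.075, 0], [4.1, 14.6, 0, 0, 0, -0.075, 0]],
])

```text
time: 8.72
eef_pos: [0.4926, 0.2993, 0.139]
eef_rot: [0.002, -0.61, 0.793, 0.0]
contact_force: [2.0, -0.1, 0.9]
width: 0.11
```

Request:
jog_arm([
  [[0, 0, 0, 0, 0, 0, 0], [0, 0, 0, 0, 0, 0, 0], [0, 0, 0, 0, 0, 0, 0], [0, 0, 0, 0, 0, 0, 0], [0, 0, 0, 0, 0, 0, 0]],
])

```text
time: 9.13
eef_pos: [0.4918, 0.2979, 0.1386]
eef_rot: [0.001, -0.611, 0.792, 0.0]
contact_force: [-1.4, 2.3, 4.5]
width: 0.116
```

```bash
python3 - <<'E'
from h import *
p=wsnap('w7'); s=env.get_state(); print(s['eef_pos'],s['width'],s['contact_force'],s['joints'].round(2),s['eef_rot'].round(3))
q=env.snapshot('scene');save(q,'sc7')
E
```

```text
[0.49174759 0.29790167 0.13861011] 0.11553236435739249 [-1.29271036  2.5039826   5.99812954] [-1.25  0.55  0.86  1.86 -0.5   0.97 -1.99] [ 0.001 -0.611  0.792  0.   ]
```

View pics/w7.png

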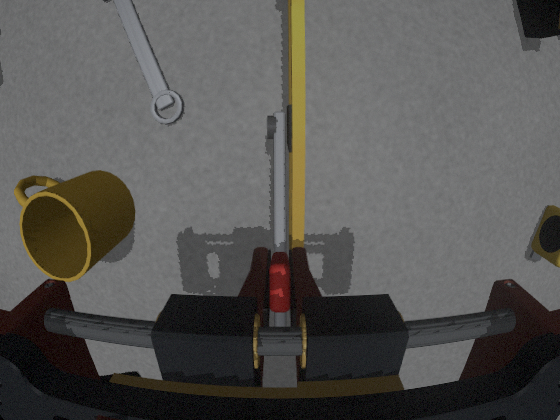

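View pics/sc7.png

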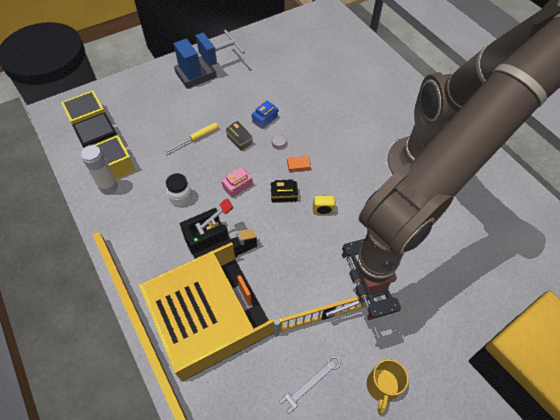

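Request:
jog_arm([
  [[0, 0, 0, 0, 0, 0, 40], [0, 0, 0, 0, 0, 0, 40], [0, 0, 10, 0, 0, 0, 40], [0, 0, 35, 0, 0, 0, 40], [0, 0, 35, 0, 0, 0, 40]],
])

```text
time: 9.65
eef_pos: [0.4907, 0.2962, 0.2183]
eef_rot: [-0.002, -0.61, 0.792, -0.001]
contact_force: [0.6, 0.8, 1.7]
width: 0.435
```

Request:
jog_arm([
  [[14, -11, 0, 0, 0, 0.119, 40], [14, -11, 0, 0, 0, 0.119, 40], [14, -11, 0, 0, 0, 0.119, 40], [14, -11, 0, 0, 0, 0.119, 40], [14, -11, 0, 0, 0, 0.119, 40]],
])

```text
time: 10.07
eef_pos: [0.5621, 0.2415, 0.2187]
eef_rot: [0.0, 0.817, -0.576, 0.0]
contact_force: [0.2, -0.9, -0.2]
width: 0.458
```

Request:
jog_arm([
  [[14, -11, 0, 0, 0, 0.119, 40], [14, -11, 0, 0, 0, 0.119, 40], [14, -11, 0, 0, 0, 0.119, 40], [14, -11, 0, 0, 0, 0.119, 40], [14, -11, 0, 0, 0, 0.119, 40]],
])

```text
time: 10.48
eef_pos: [0.6322, 0.1862, 0.2186]
eef_rot: [0.0, 0.95, -0.311, 0.0]
contact_force: [-0.2, 1.2, 0.8]
width: 0.453
```

Request:
jog_arm([
  [[14, -11, 0, 0, 0, 0.119, 24], [14, -11, 0, 0, 0, 0.119, 24], [14, -11, 0, 0, 0, 0.119, 24], [14, -11, 0, 0, 0, 0.119, 24], [14, -11, 0, 0, 0, 0.119, 24]],
])

```text
time: 10.9
eef_pos: [0.7021, 0.1311, 0.2185]
eef_rot: [0.001, 1.0, -0.019, -0.0]
contact_force: [0.6, -0.4, 0.7]
width: 0.271
```

Request:
jog_arm([
  [[10, -20, 0, 0, 0, 0, 24], [0, 0, 0, 0, 0, 0, 24], [0, 0, 0, 0, 0, 0, 24], [0, 0, 0, 0, 0, 0, 24], [0, 0, 0, 0, 0, 0, 24]],
])

```text
time: 11.32
eef_pos: [0.711, 0.1139, 0.2182]
eef_rot: [-0.0, 1.0, -0.021, -0.0]
contact_force: [0.2, 0.0, -0.9]
width: 0.276
```

```bash
python3 - <<'E'
from h import *
import pickle
p=wsnap('w8'); s=env.get_state(); print(s['eef_pos'],s['width'],s['joints'].round(2),s['eef_rot'].round(3))
pickle.dump(p,open('w8.pkl','wb'))
for d in env.find_in(p,'tray_handle'): print(np.round(d['location'],3),round(d['conf'],2),wpr(p,d['location']).round())
q=env.snapshot('scene');save(q,'sc8')
E
```

```text
[0.71104312 0.11406989 0.21825093] 0.27465902893805505 [-0.5   0.61  0.46  1.37 -0.27  1.22 -0.07] [-0.     1.    -0.021 -0.   ]
[0.733 0.113 0.024] 0.59 [299. 188.]
```

View pics/w8.png

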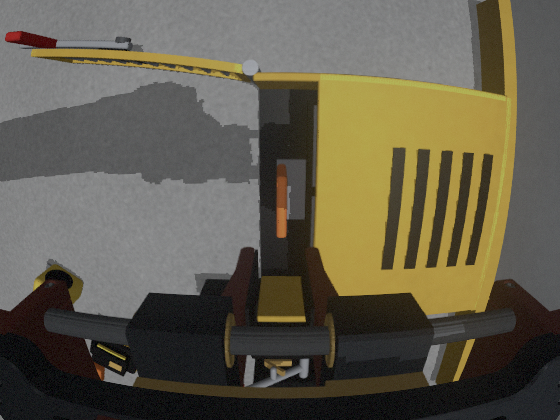

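View pics/sc8.png

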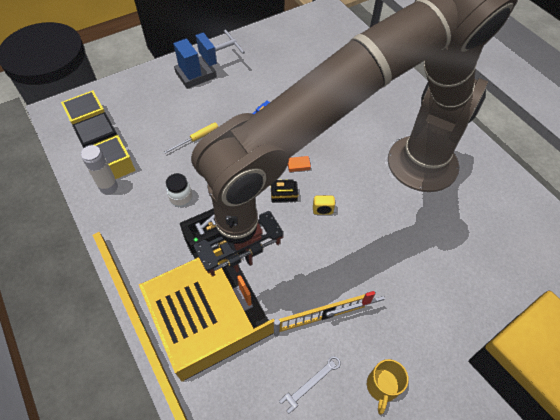

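```bash
python3 - <<'E'
from h import *
import pickle
p=pickle.load(open('w8.pkl','rb'))
im=cv2.resize(p['image'][150:260,250:330],None,fx=5,fy=5,interpolation=cv2.INTER_CUBIC); cv2.imwrite('pics/w8z.png',im[:,:,::-1])
for uv in [(277,166),(286.5,166),(277,238),(286.5,238),(319,80),(317,270)]: print(uv,wbp(p,uv,.086 if uv[0]<300 else .094).round(4))
E
```

```text
(277, 166) [0.7108 0.1484 0.086 ]
(286.5, 166) [0.7193 0.1481 0.086 ]
(277, 238) [0.7079 0.0798 0.086 ]
(286.5, 238) [0.7169 0.0794 0.086 ]
(319, 80) [0.7494 0.2229 0.094 ]
(317, 270) [0.7452 0.0479 0.094 ]
```

View pics/w8z.png

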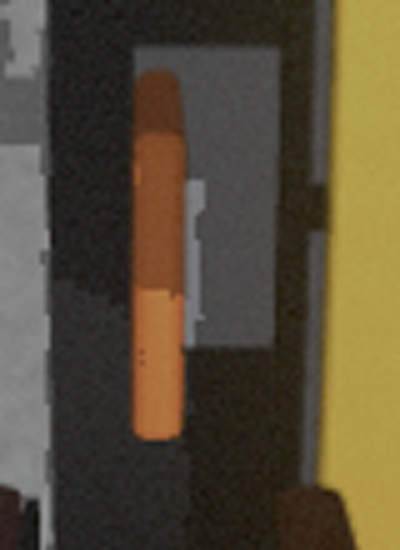

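Request:
jog_arm([
  [[1, -2.5, -33, 0, 0, 0, 24], [1, -2, -33, 0, 0, 0, 24], [0, 0, -33, 0, 0, 0, 24], [0, 0, 0, 0, 0, 0, 24], [0, 0, 0, 0, 0, 0, 24]],
])

```text
time: 11.88
eef_pos: [0.7124, 0.1086, 0.1179]
eef_rot: [0.0, 1.0, -0.021, -0.002]
contact_force: [0.7, -0.7, 0.5]
width: 0.274
```

```bash
python3 - <<'E'
from h import *
import pickle
p=wsnap('w9'); s=env.get_state(); print(s['eef_pos'],s['width'])
pickle.dump(p,open('w9.pkl','wb'))
im=cv2.resize(p['image'][190:340,200:360],None,fx=4,fy=4,interpolation=cv2.INTER_CUBIC); cv2.imwrite('pics/w9z.png',im[:,:,::-1])
E
```

```text
[0.71388419 0.10846368 0.12016818] 0.2744538650941655
```

View pics/w9z.png

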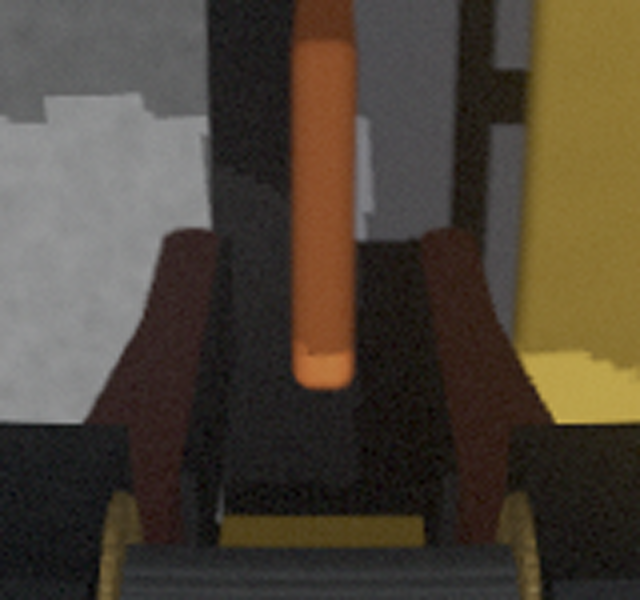

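Request:
jog_arm([
  [[0, 0, -25, 0, 0, 0, 24], [0, 0, -25, 0, 0, 0, 24], [0, 0, -9, 0, 0, 0, 24], [0, 0, 0, 0, 0, 0, 0], [0, 0, 0, 0, 0, 0, 0]],
], grip_force=30)

```text
time: 12.35
eef_pos: [0.7146, 0.1082, 0.0621]
eef_rot: [-0.0, 1.0, -0.021, 0.001]
contact_force: [0.2, -1.0, -1.3]
width: 0.158
```

Request:
jog_arm([
  [[0, 0, 0, 0, 0, 0, 0], [0, 0, 0, 0, 0, 0, 0], [0, 0, 0, 0, 0, 0, 0], [0, 0, 0, 0, 0, 0, 0], [0, 0, 0, 0, 0, 0, 0]],
])

```text
time: 12.77
eef_pos: [0.7125, 0.1083, 0.062]
eef_rot: [-0.0, 1.0, -0.022, -0.001]
contact_force: [-6.6, -0.1, 1.0]
width: 0.11
```

Request:
jog_arm([
  [[-8, 0.3, 0, 0, 0, 0, 0], [-16, 0.7, 0, 0, 0, 0, 0], [-22, 0.9, 0, 0, 0, 0, 0], [-24, 1.0, 0, 0, 0, 0, 0], [-24, 1.0, 0, 0, 0, 0, 0]],
])

```text
time: 13.18
eef_pos: [0.6201, 0.1125, 0.0619]
eef_rot: [-0.001, 1.0, -0.021, 0.002]
contact_force: [3.1, 2.5, -3.4]
width: 0.111
```

Request:
jog_arm([
  [[-24, 1.0, 0, 0, 0, 0, 0], [-24, 1.0, 0, 0, 0, 0, 0], [-24, 1.0, 0, 0, 0, 0, 0], [-20, 0.9, 0, 0, 0, 0, 0], [-12, 0.5, 0, 0, 0, 0, 0]],
])

```text
time: 13.6
eef_pos: [0.5147, 0.1174, 0.0619]
eef_rot: [-0.001, 1.0, -0.021, 0.001]
contact_force: [2.0, 2.7, -6.7]
width: 0.108
```

Request:
jog_arm([
  [[-4, 0, 0, 0, 0, 0, 0], [0, 0, 0, 0, 0, 0, 0], [0, 0, 0, 0, 0, 0, 0], [0, 0, 0, 0, 0, 0, 0], [0, 0, 0, 0, 0, 0, 0]],
])

```text
time: 14.02
eef_pos: [0.5129, 0.1175, 0.0618]
eef_rot: [-0.001, 1.0, -0.021, 0.001]
contact_force: [-2.1, 4.1, 8.9]
width: 0.109
```

Request:
jog_arm([
  [[0, 0, 0, 0, 0, 0, 30], [0, 0, 0, 0, 0, 0, 30], [0, 0, 20, 0, 0, 0, 30], [0, 0, 40, 0, 0, 0, 40], [0, 0, 40, 0, 0, 0, 60]],
])

```text
time: 14.43
eef_pos: [0.5107, 0.115, 0.1604]
eef_rot: [0.001, 1.0, -0.022, -0.001]
contact_force: [0.6, 1.4, 0.2]
width: 0.455
```

Request:
jog_arm([
  [[-8, -30, 34, 0, 0, 0, 80], [-8, -38, 34, 0, 0, 0, 80], [-8, -38, 34, 0, 0, 0, 80], [-8, -38, 34, 0, 0, 0, 80], [-8, -38, 0, 0, 0, 0, 80]],
])

```text
time: 14.85
eef_pos: [0.4791, -0.0422, 0.2782]
eef_rot: [-0.001, 1.0, -0.021, 0.004]
contact_force: [2.1, 0.3, 0.1]
width: 0.832
```

Request:
jog_arm([
  [[-8, -30, 0, 0, 0, 0, 80], [0, 0, 0, 0, 0, 0, 80], [0, 0, 0, 0, 0, 0, 80], [0, 0, 0, 0, 0, 0, 80], [0, 0, 0, 0, 0, 0, 80]],
])

```text
time: 15.27
eef_pos: [0.4692, -0.0698, 0.273]
eef_rot: [0.0, 1.0, -0.021, -0.0]
contact_force: [0.1, -0.2, 0.0]
width: 0.913
```

```bash
python3 - <<'E'
from h import *
import pickle
p=wsnap('w10'); s=env.get_state(); print(s['eef_pos'],s['width'],s['joints'].round(2),s['eef_rot'].round(3))
pickle.dump(p,open('w10.pkl','wb'))
for d in env.find_in(p,'pack1'): print(np.round(d['location'],3),round(d['conf'],2),wpr(p,d['location']).round())
q=env.snapshot('scene');save(q,'sc10')
q=env.snapshot('side');save(q,'sd10')
E
```

```text
[ 0.46924423 -0.06965482  0.27297846] 0.909340194982157 [-0.53  0.11  0.63  1.92 -0.07  1.13  0.09] [ 0.    1.   -0.02 -0.  ]
[ 0.463 -0.365  0.059] 0.95 [283. 372.]
[ 0.352 -0.402  0.042] 0.85 [218. 380.]
[ 0.453 -0.111  0.056] 0.74 [267. 218.]
```

View pics/w10.png

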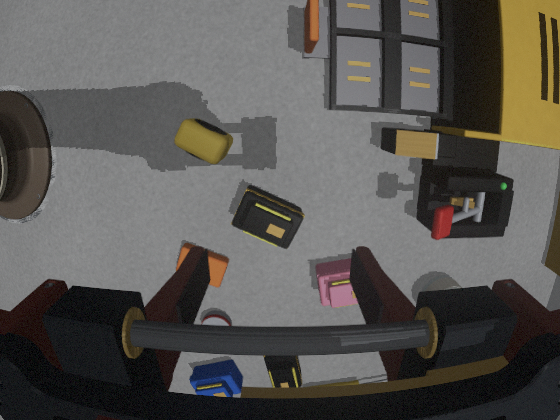

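View pics/sc10.png

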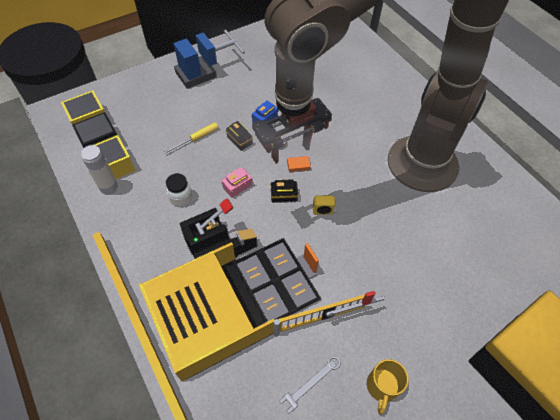

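View pics/sd10.png

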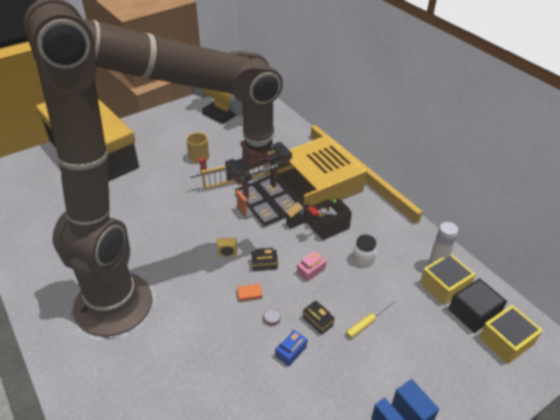

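```bash
python3 - <<'E'
from h import *
import pickle
p=pickle.load(open('w10.pkl','rb'))
im=cv2.resize(p['image'][170:260,220:320],None,fx=6,fy=6,interpolation=cv2.INTER_CUBIC); cv2.imwrite('pics/w10z.png',im[:,:,::-1])
q=env.snapshot('scene'); r=env.snapshot('side')
a=cv2.resize(q['image'][105:215,200:320],None,fx=3.3,fy=3.3,interpolation=cv2.INTER_CUBIC)
b=cv2.resize(r['image'][235:350,240:360],None,fx=3.3,fy=3.3,interpolation=cv2.INTER_CUBIC)
h=max(a.shape[0],b.shape[0]); a=cv2.copyMakeBorder(a,0,h-a.shape[0],0,0,0); b=cv2.copyMakeBorder(b,0,h-b.shape[0],0,0,0)
cv2.imwrite('pics/packs.png',np.hstack([a,b])[:,:,::-1])
E
```

```text
(no output)
```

View pics/w10z.png

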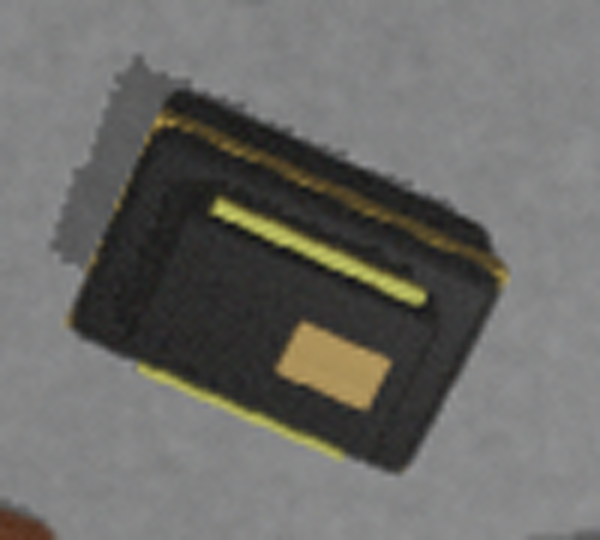

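View pics/packs.png

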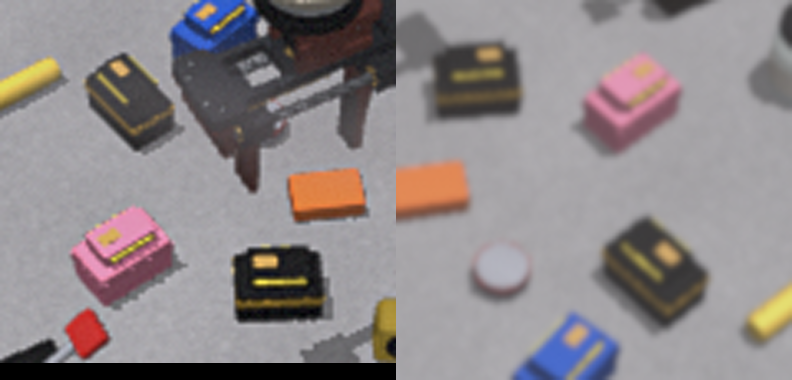

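```bash
cat >> h.py <<'E'
def fitrect(p,corn,z,L=.08,Wd=.05,free=False):
    """corn: 4 px in order around, first edge = long side"""
    P=np.array([wbp(p,c,z)[:2] for c in corn]); c=P.mean(0)
    e=(P[1]-P[0]+P[2]-P[3])/2; g=(P[3]-P[0]+P[2]-P[1])/2
    return c,np.arctan2(e[1],e[0]),np.linalg.norm(e),np.linalg.norm(g)
E
python3 - <<'E'
from h import *
import pickle
p=pickle.load(open('w10.pkl','rb'))
C=[(220+x/6,170+y/6) for x,y in [(168,120),(505,278),(400,472),(70,325)]]
for z in (.033,.044): print(z,fitrect(p,C,z))
T=[(220+x/6,170+y/6) for x,y in [(190,180),(440,300),(385,445),(130,335)]]
print(fitrect(p,T,.062))
E
```

```text
0.033 (array([ 0.45268154, -0.12237141]), np.float64(-0.4909301859265478), np.float64(0.07906566105144595), np.float64(0.050368075761016054))
0.044 (array([ 0.45324841, -0.11865106]), np.float64(-0.4909301859265477), np.float64(0.07686019864915691), np.float64(0.04896310556422879))
(array([ 0.454088  , -0.11572601]), np.float64(-0.49032262174245433), np.float64(0.055500092658347926), np.float64(0.03371022171321324))
```

Request:
jog_arm([
  [[-1.5, -5, -13, 0, 0, 0.112, 72], [-1.5, -5, -13, 0, 0, 0.112, 72], [-1.5, -5, -13, 0, 0, 0.112, 72], [-1.5, -5, -13, 0, 0, 0.112, 72], [-1.5, -5, -13, 0, 0, 0.112, 72]],
])

```text
time: 15.98
eef_pos: [0.4615, -0.0958, 0.2076]
eef_rot: [0.0, 0.966, 0.259, 0.0]
contact_force: [-0.7, 0.5, -0.3]
width: 0.82
```

Request:
jog_arm([
  [[-1.5, -5, -13, 0, 0, 0.112, 72], [-1.5, -5, -13, 0, 0, 0.112, 72], [-1.5, -5, -13, 0, 0, 0.112, 72], [-1.5, -5, -13, 0, 0, 0.112, 72], [-1.5, -5, -13, 0, 0, 0.112, 72]],
])

```text
time: 16.4
eef_pos: [0.4541, -0.1208, 0.1426]
eef_rot: [-0.0, 0.857, 0.515, -0.0]
contact_force: [-0.8, 0.3, -0.1]
width: 0.818
```

Request:
jog_arm([
  [[0, 0, 0, 0, 0, 0, 72], [0, 0, 0, 0, 0, 0, 72], [0, 0, 0, 0, 0, 0, 72], [0, 0, 0, 0, 0, 0, 72], [0, 0, 0, 0, 0, 0, 72]],
])

```text
time: 16.82
eef_pos: [0.4546, -0.1205, 0.1439]
eef_rot: [0.0, 0.859, 0.512, 0.001]
contact_force: [0.2, -0.4, 0.4]
width: 0.821
```

```bash
python3 - <<'E'
from h import *
import pickle
p=wsnap('w11'); s=env.get_state(); print(s['eef_pos'],s['width'],s['joints'].round(2),s['eef_rot'].round(3))
pickle.dump(p,open('w11.pkl','wb'))
im=cv2.resize(p['image'][190:350,190:370],None,fx=4,fy=3.75,interpolation=cv2.INTER_CUBIC); cv2.imwrite('pics/w11z.png',im[:,:,::-1])
E
```

```text
[ 0.45451903 -0.12054204  0.14386034] 0.8199651794537107 [-0.25  0.27  0.49  2.08 -0.17  0.83  1.41] [0.    0.859 0.513 0.001]
```

View pics/w11z.png

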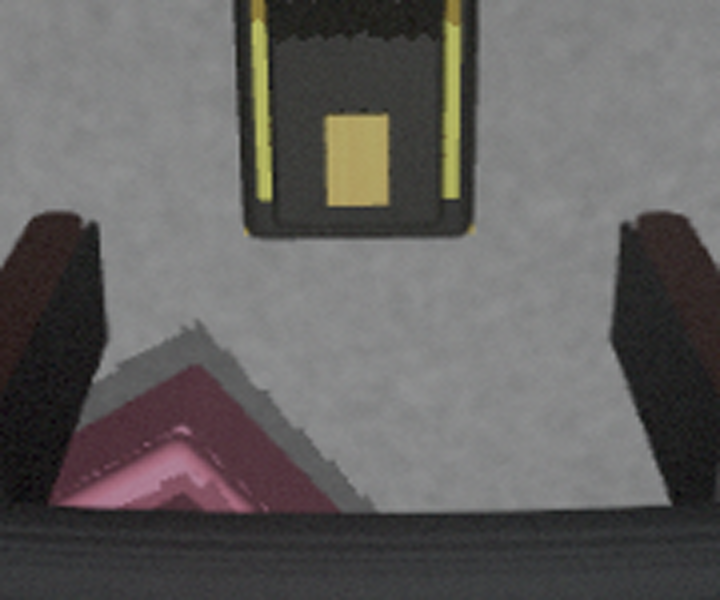

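```bash
python3 - <<'E'
from h import *
import pickle
p=pickle.load(open('w11.pkl','rb'))
im=cv2.resize(p['image'][110:290,200:360],None,fx=4,fy=3.3,interpolation=cv2.INTER_CUBIC); cv2.imwrite('pics/w11b.png',im[:,:,::-1])
E
```

```text
(no output)
```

View pics/w11b.png

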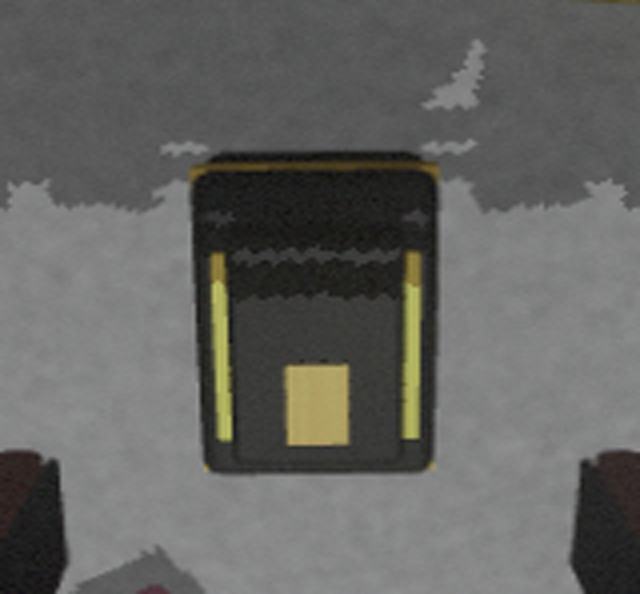

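```bash
python3 - <<'E'
from h import *
import pickle
p=pickle.load(open('w11.pkl','rb')); s=env.get_state(); q=s['eef_rot']
C=[(200+x/4,110+y/3.3) for x,y in [(193,170),(207,470),(434,470),(438,170)]]
for z in (.033,.036,.044): print(z,fitrect(p,C,z))
print('toolx',2*np.arctan2(q[2],q[1]), s['eef_pos'])
# two-view height with the gold contact: w10 center zoom(333,366)/6 ; w11 (317,405)
p0=pickle.load(open('w10.pkl','rb'))
print(tri([wray(p0,(220+333/6,170+366/6)),wray(p,(200+317/4,110+405/3.3))]))
print(tri([wray(p0,(220+505/6,170+278/6)),wray(p,(200+434/4,110+470/3.3))]),tri([wray(p0,(220+505/6,170+278/6)),wray(p,(200+438/4,110+170/3.3))]))
E
```

```text
0.033 (array([ 0.45375951, -0.12030142]), np.float64(-0.48029312215148495), np.float64(0.08153896766600491), np.float64(0.05065214480906477))
0.036 (array([ 0.45295858, -0.11987405]), np.float64(-0.4802931221514844), np.float64(0.08061647624519704), np.float64(0.05007909157612122))
0.044 (array([ 0.45082278, -0.11873439]), np.float64(-0.4802931221514846), np.float64(0.0781564991230425), np.float64(0.04855094962160509))
toolx 1.0763149855684804 [ 0.45451903 -0.12054204  0.14386034]
(array([ 0.46267042, -0.1256029 ,  0.06353491]), [np.float64(0.0003778597765822807), np.float64(0.0003778597765822586)])
(array([ 0.49877543, -0.11610081,  0.04062335]), [np.float64(0.00037901034622140614), np.float64(0.00037901034622142164)]) (array([ 0.45969043, -0.09129805,  0.07551236]), [np.float64(0.03880628213948474), np.float64(0.03880628213948475)])
```

Request:
jog_arm([
  [[-1.5, 0.5, -35, 0, 0, 0.014, 72], [0, 0, -35, 0, 0, 0, 72], [0, 0, -35, 0, 0, 0, 72], [0, 0, -14, 0, 0, 0, 72], [0, 0, 0, 0, 0, 0, 72]],
])

```text
time: 17.28
eef_pos: [0.4506, -0.1198, 0.0217]
eef_rot: [-0.001, 0.855, 0.519, -0.002]
contact_force: [-0.3, 0.3, 0.5]
width: 0.819
```

Request:
jog_arm([
  [[0, 0, 0, 0, 0, 0, 30], [0, 0, 0, 0, 0, 0, 30], [0, 0, 0, 0, 0, 0, 30], [0, 0, 0, 0, 0, 0, 30], [0, 0, 0, 0, 0, 0, 30]],
], grip_force=45)

```text
time: 17.7
eef_pos: [0.4536, -0.1204, 0.0256]
eef_rot: [0.001, 0.855, 0.519, 0.001]
contact_force: [-1.9, 0.5, 8.3]
width: 0.567
```

Request:
jog_arm([
  [[0, 0, 20, 0, 0, 0, 30], [0, 0, 30, 0, 0, 0, 30], [0, 0, 30, 0, 0, 0, 30], [0, 0, 30, 0, 0, 0, 30], [0, 0, 30, 0, 0, 0, 30]],
])

```text
time: 18.12
eef_pos: [0.4519, -0.1204, 0.166]
eef_rot: [-0.0, 0.855, 0.519, 0.0]
contact_force: [0.6, 1.2, -3.3]
width: 0.568
```

```bash
python3 - <<'E'
from h import *
import pickle
p=pickle.load(open('w10.pkl','rb'))
im=cv2.resize(p['image'][0:120,290:470],None,fx=4.4,fy=4.4,interpolation=cv2.INTER_CUBIC)
H=np.array([.513,.118]);a=-.043
def tw(x,y,z): 
    c,s=np.cos(a),np.sin(a); return np.array([H[0]+c*x-s*y,H[1]+s*x+c*y,z])
for bx in (.065,.150):
    for by in (-.05,):
        for sx in (-.031,.031):
            for sy in (-.046,.046):
                u=wpr(p,tw(bx+sx,by+sy,.012)); cv2.circle(im,tuple(((u-[290,0])*4.4).astype(int)),3,(255,0,255),-1)
                u=wpr(p,tw(bx+sx,by+sy,.024)); cv2.circle(im,tuple(((u-[290,0])*4.4).astype(int)),3,(0,255,255),-1)
cv2.imwrite('pics/w10t.png',im[:,:,::-1])
s=env.get_state();print(s['eef_pos'],s['width'])
E
```

```text
[ 0.45191461 -0.12038368  0.16600382] 0.5680678716461877
```

View pics/w10t.png

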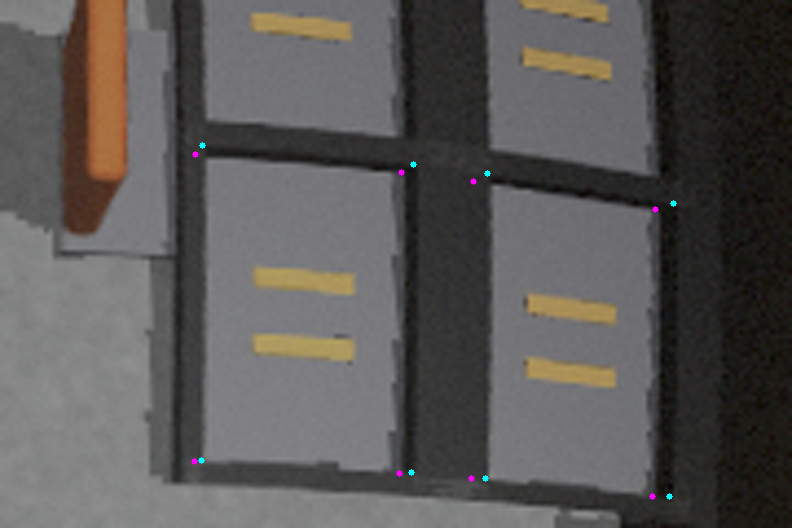

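Request:
jog_arm([
  [[12.4, 18.5, 0, 0, 0, -0.113, 30], [12.4, 18.5, 0, 0, 0, -0.113, 30], [12.4, 18.5, 0, 0, 0, -0.113, 30], [12.4, 18.5, 0, 0, 0, -0.113, 30], [12.4, 18.5, 0, 0, 0, -0.113, 30]],
])

```text
time: 18.53
eef_pos: [0.5147, -0.0268, 0.1648]
eef_rot: [-0.0, 0.966, 0.257, 0.0]
contact_force: [0.6, 0.4, -2.3]
width: 0.566
```

Request:
jog_arm([
  [[12.4, 18.5, 0, 0, 0, -0.113, 30], [12.4, 18.5, 0, 0, 0, -0.113, 30], [12.4, 18.5, 0, 0, 0, -0.113, 30], [12.4, 18.5, 0, 0, 0, -0.113, 30], [12.4, 18.5, 0, 0, 0, -0.113, 30]],
])

```text
time: 18.95
eef_pos: [0.5766, 0.0658, 0.1646]
eef_rot: [-0.0, 1.0, -0.022, 0.0]
contact_force: [1.2, -0.7, -2.9]
width: 0.567
```

Request:
jog_arm([
  [[0, 0, -20, 0, 0, 0, 30], [0, 0, -20, 0, 0, 0, 30], [0, 0, -20, 0, 0, 0, 30], [0, 0, 0, 0, 0, 0, 30], [0, 0, 0, 0, 0, 0, 30]],
])

```text
time: 19.37
eef_pos: [0.5756, 0.0646, 0.104]
eef_rot: [0.0, 1.0, -0.02, -0.001]
contact_force: [0.9, 0.5, -2.5]
width: 0.565
```

```bash
python3 - <<'E'
from h import *
p=wsnap('w12'); s=env.get_state(); print(s['eef_pos'],s['width'],s['joints'].round(2),2*np.arctan2(s['eef_rot'][2],s['eef_rot'][1]),s['contact_force'])
q=env.snapshot('side');
im=cv2.resize(q['image'][140:280,190:370],None,fx=4,fy=4,interpolation=cv2.INTER_CUBIC); cv2.imwrite('pics/sd12.png',im[:,:,::-1])
E
```

```text
[0.57657434 0.06449941 0.10501719] 0.5653864016210709 [-0.65  0.53  0.62  1.86 -0.4   0.87  0.13] -0.039255640169920364 [ 0.34405185 -0.39435804 -2.34120159]
```

View pics/w12.png

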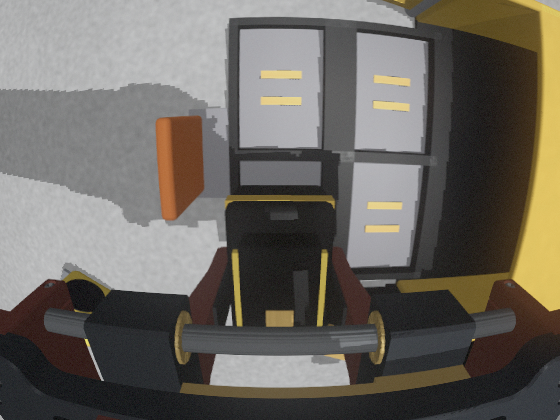

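View pics/sd12.png

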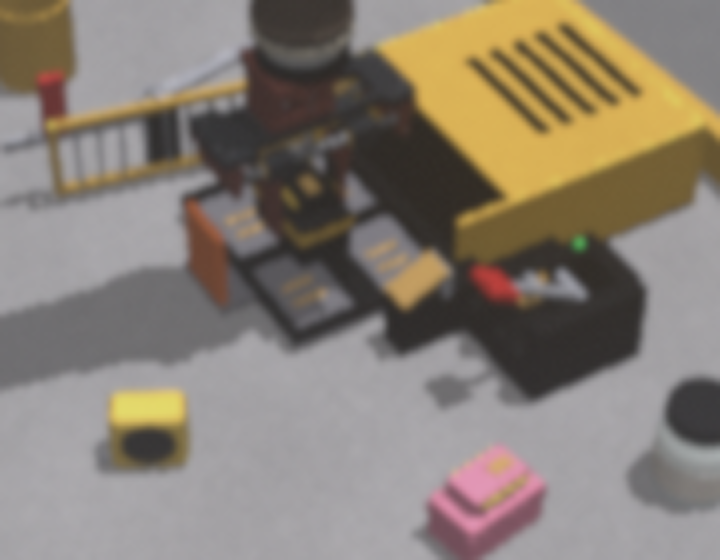

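```bash
cat >> h.py <<'E'
TR=[.513,.118,-.043]
def tw(x,y,z,dx=0):
    c,s=np.cos(TR[2]),np.sin(TR[2]); return np.array([TR[0]+c*x-s*y,TR[1]+s*x+c*y,z])
E
python3 - <<'E'
from h import *
p=wsnap()
im=cv2.resize(p['image'][0:300,200:460],None,fx=2,fy=2,interpolation=cv2.INTER_CUBIC)
for bx in (.065,.150):
    for by in (-.05,.05):
        for sx in (-.031,.031):
            for sy in (-.046,.046):
              for z,c in ((.012,(255,0,255)),(.024,(0,255,255))):
                u=wpr(p,tw(bx+sx,by+sy,z)); cv2.circle(im,tuple(((u-[200,0])*2).astype(int)),2,c,-1)
cv2.imwrite('pics/w13t.png',im[:,:,::-1])
E
```

```text
(no output)
```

View pics/w13t.png

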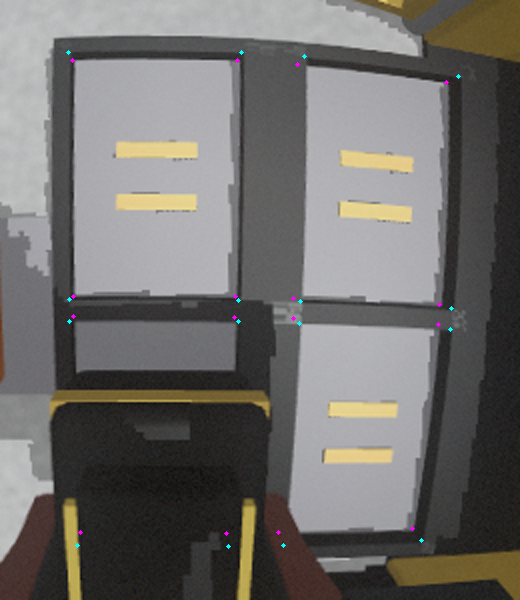

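Request:
jog_arm([
  [[-1, 0.7, -20, 0, 0, 0, 30], [0, 0, -20, 0, 0, 0, 30], [0, 0, -16, 0, 0, 0, 30], [0, 0, -6, 0, 0, 0, 30], [0, 0, -4, 0, 0, 0, 30]],
])

```text
time: 19.93
eef_pos: [0.5757, 0.0653, 0.0385]
eef_rot: [-0.0, 1.0, -0.02, 0.0]
contact_force: [0.2, -0.6, -2.0]
width: 0.57
```

Request:
jog_arm([
  [[0, 0, -1, 0, 0, 0, 30], [0, 0, 0, 0, 0, 0, 30], [0, 0, 0, 0, 0, 0, 30], [0, 0, 0, 0, 0, 0, 30], [0, 0, 0, 0, 0, 0, 30]],
])

```text
time: 20.35
eef_pos: [0.5759, 0.0654, 0.0379]
eef_rot: [-0.0, 1.0, -0.019, 0.001]
contact_force: [0.5, 0.3, -3.3]
width: 0.566
```

Release and rise, then head over to pack B for a look.

Request:
jog_arm([
  [[0, 0, 0, 0, 0, 0, 64], [0, 0, 0, 0, 0, 0, 64], [0, 0, 10, 0, 0, 0, 64], [0, 0, 35, 0, 0, 0, 64], [0, 0, 40, 0, 0, 0, 64]],
])

```text
time: 20.77
eef_pos: [0.574, 0.0649, 0.1221]
eef_rot: [0.001, 1.0, -0.02, -0.002]
contact_force: [0.4, 0.3, -0.7]
width: 0.731
```

```bash
python3 - <<'E'
from h import *
p=wsnap('w14'); s=env.get_state(); print(s['eef_pos'],s['width'])
q=env.snapshot('scene')
for n,P in (('w',p),('s',q)):
    for d in env.find_in(P,'pack1'): print(n,np.round(d['location'],3),round(d['conf'],2))
im=cv2.resize(q['image'][90:320,180:340],None,fx=3,fy=2.6,interpolation=cv2.INTER_CUBIC); cv2.imwrite('pics/sc14.png',im[:,:,::-1])
E
```

```text
[0.57881555 0.06453907 0.13080727] 0.7281915461245991
w [0.573 0.08  0.07 ] 0.98
s [ 0.357 -0.406  0.042] 0.91
s [0.586 0.083 0.055] 0.83
s [ 0.566 -0.203  0.044] 0.83
s [ 0.472 -0.365  0.048] 0.59
```

View pics/w14.png

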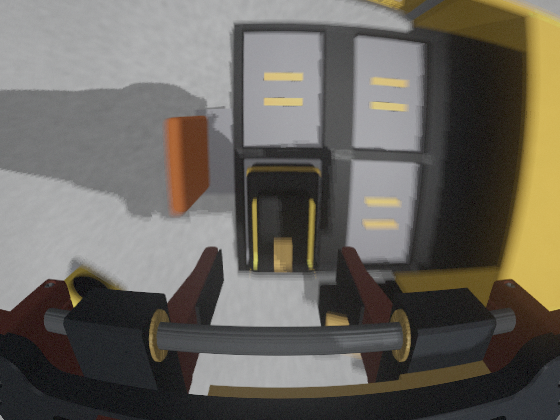

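View pics/sc14.png

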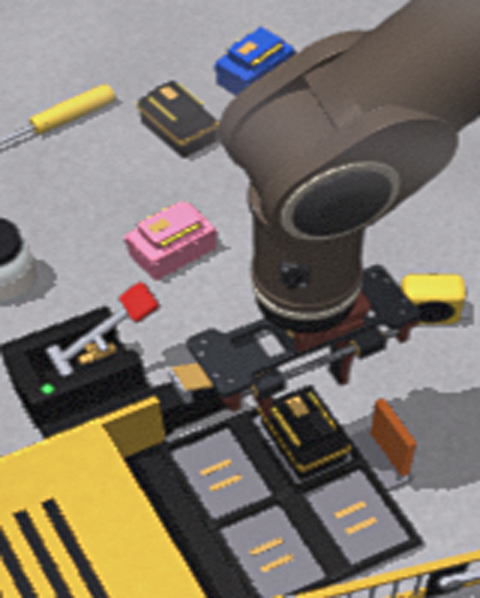

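Request:
jog_arm([
  [[-2, -6, 36, 0, 0, 0, 72], [-6, -22, 36, 0, 0, 0, 72], [-10, -36, 36, 0, 0, 0, 72], [-10, -38, 10, 0, 0, 0, 72], [-10, -38, 5, 0, 0, 0, 72]],
])

```text
time: 21.38
eef_pos: [0.5397, -0.0678, 0.2387]
eef_rot: [-0.0, 1.0, -0.018, 0.001]
contact_force: [1.1, -0.4, -0.6]
width: 0.819
```

Request:
jog_arm([
  [[-10, -38, 0, 0, 0, 0, 72], [-10, -38, 0, 0, 0, 0, 72], [-10, -38, 0, 0, 0, 0, 72], [-10, -38, 0, 0, 0, 0, 72], [-10, -38, 0, 0, 0, 0, 72]],
])

```text
time: 21.8
eef_pos: [0.4883, -0.2582, 0.2365]
eef_rot: [-0.0, 1.0, -0.019, -0.001]
contact_force: [0.9, -0.7, 0.6]
width: 0.819
```

Request:
jog_arm([
  [[-10, -38, 0, 0, 0, 0, 72], [-10, -36, 0, 0, 0, 0, 72], [0, 0, 0, 0, 0, 0, 72], [0, 0, 0, 0, 0, 0, 72], [0, 0, 0, 0, 0, 0, 72]],
])

```text
time: 22.22
eef_pos: [0.4694, -0.3303, 0.2363]
eef_rot: [-0.001, 1.0, -0.02, -0.001]
contact_force: [0.3, 0.1, -0.1]
width: 0.817
```

```bash
python3 - <<'E'
from h import *
import pickle
p=wsnap('w15'); s=env.get_state(); print(s['eef_pos'],s['width'],s['joints'].round(2),2*np.arctan2(s['eef_rot'][2],s['eef_rot'][1]))
pickle.dump(p,open('w15.pkl','wb'))
for d in env.find_in(p,'pack1'): print(np.round(d['location'],3),round(d['conf'],2),wpr(p,d['location']).round())
E
```

```text
[ 0.46999744 -0.32953762  0.23649598] 0.817895671084511 [-0.07  0.39  0.8   1.75 -0.31  1.13  0.79] -0.037508369600760205
[ 0.464 -0.368  0.057] 0.74 [275. 225.]
[ 0.549 -0.224  0.059] 0.63 [354.  88.]
[ 0.344 -0.405  0.044] 0.63 [178. 253.]
```

View pics/w15.png

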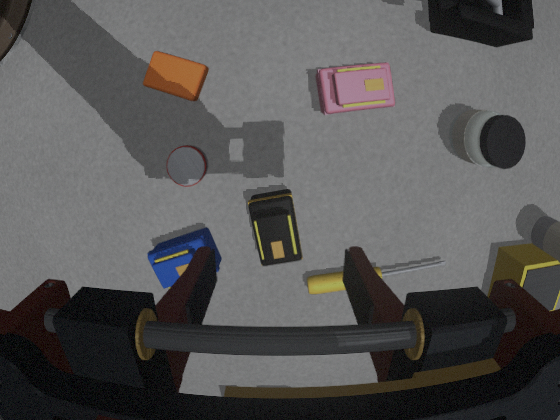

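```bash
python3 - <<'E'
from h import *
import pickle
p=pickle.load(open('w15.pkl','rb'))
im=cv2.resize(p['image'][180:280,220:330],None,fx=6,fy=6,interpolation=cv2.INTER_CUBIC); cv2.imwrite('pics/w15z.png',im[:,:,::-1])
E
```

```text
(no output)
```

View pics/w15z.png

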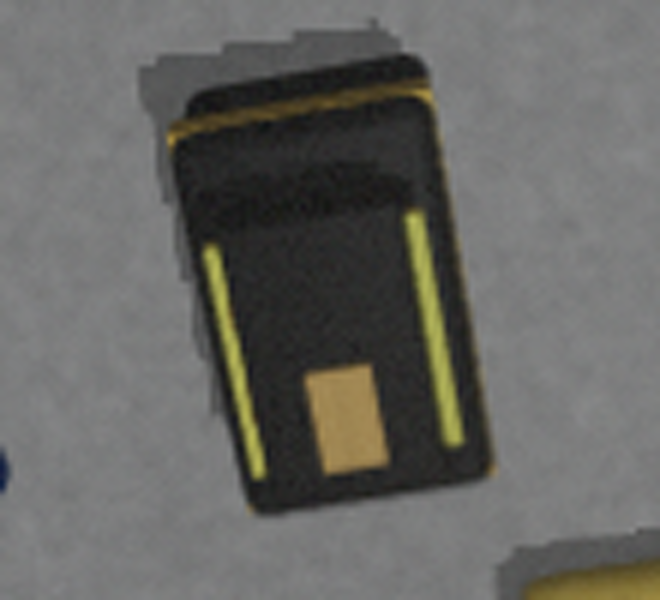

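```bash
python3 - <<'E'
from h import *
import pickle
p=pickle.load(open('w15.pkl','rb'))
C=[(220+x/6,180+y/6) for x,y in [(170,135),(250,512),(492,475),(432,92)]]
for z in (.033,.036,.044): print(z,fitrect(p,C,z))
E
```

```text
0.033 (array([ 0.46372186, -0.38491063]), np.float64(-1.4413898002392476), np.float64(0.08104440012561968), np.float64(0.05028629767673802))
0.036 (array([ 0.46380111, -0.38377716]), np.float64(-1.4413898002392476), np.float64(0.08036479271645054), np.float64(0.049864615975993336))
0.044 (array([ 0.46401244, -0.38075457]), np.float64(-1.441389800239248), np.float64(0.07855250629199914), np.float64(0.04874013144067424))
```

```bash
python3 - <<'E'
from h import *
import pickle
p=pickle.load(open('w15.pkl','rb'))
for uv in [(308,284),(312,293),(320,272),(218,240),(205,228)]: print(uv,wbp(p,uv,.02).round(3))
E
```

```text
(308, 284) [ 0.502 -0.465  0.02 ]
(312, 293) [ 0.507 -0.479  0.02 ]
(320, 272) [ 0.518 -0.448  0.02 ]
(218, 240) [ 0.391 -0.398  0.02 ]
(205, 228) [ 0.376 -0.382  0.02 ]
```

Request:
jog_arm([
  [[-2, -14, -15, 0, 0, 0.06, 68], [-2, -14, -25, 0, 0, 0.06, 68], [-2, -14, -25, 0, 0, 0.047, 68], [0, -12, -25, 0, 0, 0, 68], [0, 0, -10, 0, 0, 0, 68]],
])

```text
time: 22.73
eef_pos: [0.4629, -0.3845, 0.1343]
eef_rot: [-0.001, 0.998, 0.064, -0.001]
contact_force: [0.2, 0.3, -0.4]
width: 0.775
```

Request:
jog_arm([
  [[0, 0, 0, 0, 0, 0, 68], [0, 0, 0, 0, 0, 0, 68], [0, 0, 0, 0, 0, 0, 68], [0, 0, 0, 0, 0, 0, 68], [0, 0, 0, 0, 0, 0, 68]],
])

```text
time: 23.15
eef_pos: [0.4645, -0.3848, 0.1387]
eef_rot: [0.0, 0.998, 0.064, 0.001]
contact_force: [-0.1, 0.2, 0.5]
width: 0.77
```

```bash
python3 - <<'E'
from h import *
import pickle
p=wsnap('w16'); s=env.get_state(); print(s['eef_pos'],s['width'],2*np.arctan2(s['eef_rot'][2],s['eef_rot'][1]))
pickle.dump(p,open('w16.pkl','wb'))
im=cv2.resize(p['image'][110:290,180:380],None,fx=4,fy=3.3,interpolation=cv2.INTER_CUBIC); cv2.imwrite('pics/w16z.png',im[:,:,::-1])
E
```

```text
[ 0.46436985 -0.38483414  0.13850885] 0.7748403856904932 0.12883829095350624
```

View pics/w16z.png

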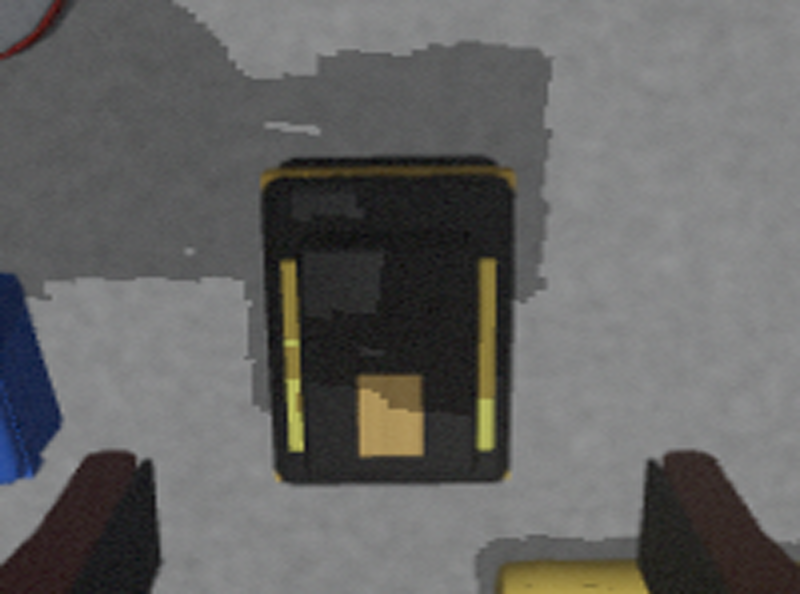

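```bash
python3 - <<'E'
from h import *
import pickle
p=pickle.load(open('w16.pkl','rb'))
C=[(180+x/4,110+y/3.3) for x,y in [(262,172),(275,482),(510,482),(516,172)]]
print(fitrect(p,C,.035))
E
```

```text
(array([ 0.46361448, -0.38393037]), np.float64(-1.4331504945198603), np.float64(0.08233390753419981), np.float64(0.05118113104372552))
```

Request:
jog_arm([
  [[0, 0, -35, 0, 0, 0, 68], [0, 0, -35, 0, 0, 0, 68], [0, 0, -30, 0, 0, 0, 68], [0, 0, -13, 0, 0, 0, 68], [0, 0, 0, 0, 0, 0, 68]],
])

```text
time: 23.62
eef_pos: [0.4623, -0.3838, 0.022]
eef_rot: [-0.001, 0.998, 0.064, -0.002]
contact_force: [-0.4, 0.5, 0.6]
width: 0.773
```

Request:
jog_arm([
  [[0, 0, 0, 0, 0, 0, 30], [0, 0, 0, 0, 0, 0, 30], [0, 0, 0, 0, 0, 0, 30], [0, 0, 0, 0, 0, 0, 30], [0, 0, 0, 0, 0, 0, 30]],
], grip_force=45)

```text
time: 24.03
eef_pos: [0.4643, -0.3861, 0.0263]
eef_rot: [0.001, 0.998, 0.064, 0.001]
contact_force: [-1.9, -0.1, 8.3]
width: 0.567
```

Request:
jog_arm([
  [[0, 0, 15, 0, 0, 0, 30], [0, 0, 30, 0, 0, 0, 30], [0, 0, 35, 0, 0, 0, 30], [0, 0, 35, 0, 0, 0, 30], [0, 0, 35, 0, 0, 0, 30]],
])

```text
time: 24.45
eef_pos: [0.4633, -0.3849, 0.1765]
eef_rot: [-0.0, 0.998, 0.064, 0.0]
contact_force: [0.3, 0.4, -2.3]
width: 0.561
```

Request:
jog_arm([
  [[4, 20, 0, 0, 0, -0.012, 30], [7.5, 34, 0, 0, 0, -0.02, 30], [8, 38, 0, 0, 0, -0.02, 30], [8, 38, 0, 0, 0, -0.02, 30], [8, 38, 0, 0, 0, -0.02, 30]],
], grip_force=58)

```text
time: 24.87
eef_pos: [0.4991, -0.2154, 0.1751]
eef_rot: [-0.0, 1.0, 0.017, 0.001]
contact_force: [0.6, 0.7, -2.1]
width: 0.566
```

Request:
jog_arm([
  [[8, 38, 0, 0, 0, -0.02, 30], [8, 38, 0, 0, 0, -0.02, 30], [8, 38, 0, 0, 0, -0.02, 30], [8, 38, 0, 0, 0, -0.02, 30], [8, 38, 0, 0, 0, 0, 30]],
])

```text
time: 25.28
eef_pos: [0.5392, -0.025, 0.1752]
eef_rot: [-0.0, 1.0, -0.023, 0.001]
contact_force: [1.6, -0.4, -2.9]
width: 0.561
```

Request:
jog_arm([
  [[8, 38, 0, 0, 0, 0, 30], [8, 38, 0, 0, 0, 0, 30], [8, 38, 0, 0, 0, 0, 30], [8, 38, 0, 0, 0, 0, 30], [8.5, 40, 0, 0, 0, 0, 30]],
])

```text
time: 25.7
eef_pos: [0.5795, 0.1666, 0.1752]
eef_rot: [-0.0, 1.0, -0.022, 0.0]
contact_force: [0.9, -0.4, -2.8]
width: 0.57
```

Request:
jog_arm([
  [[0, 0, -20, 0, 0, 0, 30], [0, 0, -20, 0, 0, 0, 30], [0, 0, -20, 0, 0, 0, 30], [0, 0, 0, 0, 0, 0, 30], [0, 0, 0, 0, 0, 0, 30]],
])

```text
time: 26.12
eef_pos: [0.579, 0.1647, 0.1143]
eef_rot: [0.0, 1.0, -0.022, -0.001]
contact_force: [-0.4, -0.6, -1.8]
width: 0.567
```

```bash
python3 - <<'E'
from h import *
p=wsnap('w17'); s=env.get_state(); print(s['eef_pos'],s['width'],2*np.arctan2(s['eef_rot'][2],s['eef_rot'][1]),s['contact_force'])
q=env.snapshot('scene')
im=cv2.resize(q['image'][150:350,180:400],None,fx=3.4,fy=3,interpolation=cv2.INTER_CUBIC); cv2.imwrite('pics/sc17.png',im[:,:,::-1])
E
```

```text
[0.57988336 0.16469235 0.11531769] 0.5698741478206066 -0.04451905042428154 [ 0.51340053 -0.56053314 -1.74217586]
```

View pics/w17.png

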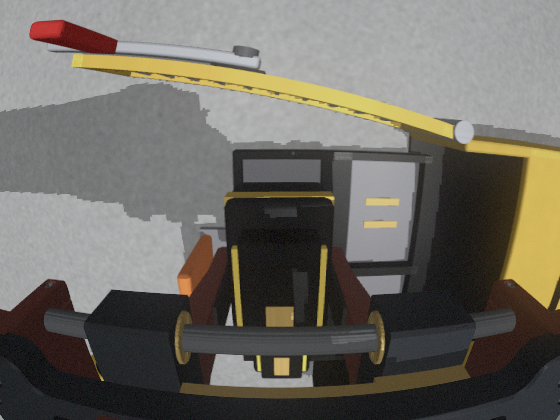

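View pics/sc17.png

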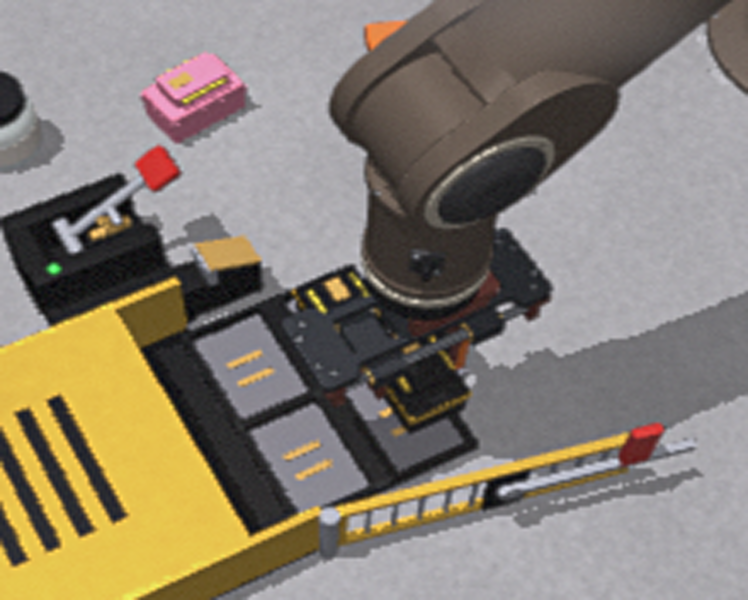

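Request:
jog_arm([
  [[0, 0.4, -25, 0, 0, 0, 30], [0, 0, -25, 0, 0, 0, 30], [0, 0, -16, 0, 0, 0, 30], [0, 0, -6, 0, 0, 0, 30], [0, 0, -4, 0, 0, 0, 30]],
])

```text
time: 26.63
eef_pos: [0.5801, 0.1653, 0.0389]
eef_rot: [-0.0, 1.0, -0.022, 0.0]
contact_force: [-1.0, -0.5, -2.5]
width: 0.567
```

Request:
jog_arm([
  [[0, 0, -1, 0, 0, 0, 30], [0, 0, 0, 0, 0, 0, 30], [0, 0, 0, 0, 0, 0, 30], [0, 0, 0, 0, 0, 0, 30], [0, 0, 0, 0, 0, 0, 30]],
])

```text
time: 27.05
eef_pos: [0.5803, 0.1656, 0.0383]
eef_rot: [-0.0, 1.0, -0.022, 0.001]
contact_force: [-0.5, -0.0, 1.8]
width: 0.564
```

Request:
jog_arm([
  [[0, 0, 0, 0, 0, 0, 64], [0, 0, 0, 0, 0, 0, 64], [0, 0, 10, 0, 0, 0, 64], [0, 0, 35, 0, 0, 0, 64], [0, 0, 40, 0, 0, 0, 64]],
])

```text
time: 27.47
eef_pos: [0.5781, 0.1647, 0.122]
eef_rot: [0.001, 1.0, -0.022, -0.002]
contact_force: [-0.1, 0.4, 0.2]
width: 0.728
```

Request:
jog_arm([
  [[-10, -5, 20, 0, 0, 0, 24], [-19, -14, 20, 0, 0, 0, 24], [-19, -14, 20, 0, 0, 0, 24], [-19, -14, 0, 0, 0, 0, 24], [0, 0, 0, 0, 0, 0, 24]],
])

```text
time: 27.88
eef_pos: [0.5104, 0.1153, 0.1841]
eef_rot: [-0.001, 1.0, -0.024, -0.0]
contact_force: [-0.5, -0.6, -0.5]
width: 0.385
```

```bash
python3 - <<'E'
from h import *
for i in range(2): env.snapshot('side')
import pickle
p=wsnap('w18'); s=env.get_state(); print(s['eef_pos'],s['width'],2*np.arctan2(s['eef_rot'][2],s['eef_rot'][1]),s['contact_force'])
pickle.dump(p,open('w18.pkl','wb'))
q=env.snapshot('scene'); save(q,'sc18')
im=cv2.resize(q['image'][90:330,170:400],None,fx=3.4,fy=2.5,interpolation=cv2.INTER_CUBIC); cv2.imwrite('pics/sc18z.png',im[:,:,::-1])
E
```

```text
[0.51303587 0.11897048 0.1829973 ] 0.28326213520749227 -0.04364001087073351 [-1.09503978  0.80588815 -0.69861281]
```

View pics/w18.png

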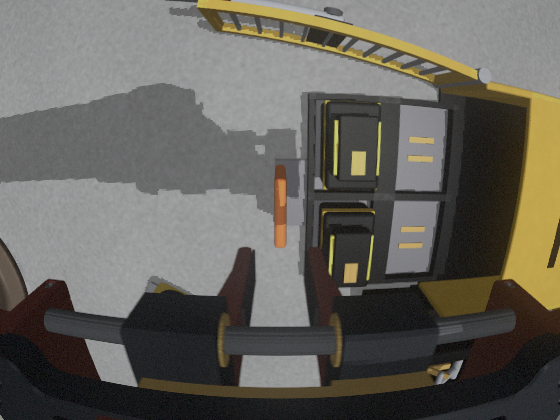

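View pics/sc18z.png

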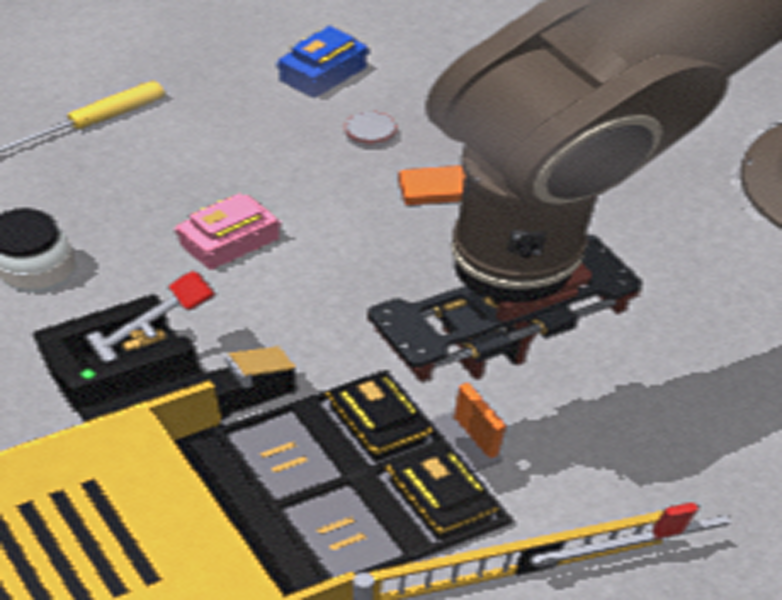

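Request:
jog_arm([
  [[0, -1, -30, 0, 0, 0, 28], [0, 0, -30, 0, 0, 0, 28], [0, 0, -30, 0, 0, 0, 28], [0, 0, -20, 0, 0, 0, 28], [0, 0, -11, 0, 0, 0, 28]],
])

```text
time: 28.5
eef_pos: [0.5117, 0.1174, 0.0583]
eef_rot: [0.001, 1.0, -0.022, -0.002]
contact_force: [-0.8, -0.1, 0.6]
width: 0.318
```

Request:
jog_arm([
  [[0, 0, 0, 0, 0, 0, 28], [0, 0, 0, 0, 0, 0, 0], [0, 0, 0, 0, 0, 0, 0], [0, 0, 0, 0, 0, 0, 0], [0, 0, 0, 0, 0, 0, 0]],
], grip_force=35)

```text
time: 28.92
eef_pos: [0.5135, 0.1176, 0.0626]
eef_rot: [-0.001, 1.0, -0.022, 0.001]
contact_force: [0.4, 0.5, 2.5]
width: 0.111
```

Request:
jog_arm([
  [[6, -0.3, 0, 0, 0, 0, 0], [12, -0.5, 0, 0, 0, 0, 0], [17, -0.7, 0, 0, 0, 0, 0], [18, -0.8, 0, 0, 0, 0, 0], [18, -0.8, 0, 0, 0, 0, 0]],
])

```text
time: 29.33
eef_pos: [0.5844, 0.1143, 0.0626]
eef_rot: [-0.001, 1.0, -0.022, 0.0]
contact_force: [-2.3, -0.6, 4.7]
width: 0.11
```

Request:
jog_arm([
  [[18, -0.8, 0, 0, 0, 0, 0], [18, -0.8, 0, 0, 0, 0, 0], [18, -0.8, 0, 0, 0, 0, 0], [18, -0.8, 0, 0, 0, 0, 0], [18, -0.8, 0, 0, 0, 0, 0]],
])

```text
time: 29.75
eef_pos: [0.6745, 0.1101, 0.0626]
eef_rot: [-0.0, 1.0, -0.022, 0.0]
contact_force: [-2.4, -0.3, 5.1]
width: 0.113
```

Request:
jog_arm([
  [[17, -0.7, 0, 0, 0, 0, 0], [12, -0.5, 0, 0, 0, 0, 0], [8, -0.3, 0, 0, 0, 0, 0], [3, 0, 0, 0, 0, 0, 0], [0, 0, 0, 0, 0, 0, 0]],
])

```text
time: 30.17
eef_pos: [0.7125, 0.1084, 0.0626]
eef_rot: [-0.0, 1.0, -0.022, -0.001]
contact_force: [-8.6, -0.6, 10.8]
width: 0.114
```

Request:
jog_arm([
  [[0, 0, 0, 0, 0, 0, 24], [0, 0, 0, 0, 0, 0, 24], [0, 0, 0, 0, 0, 0, 24], [0, 0, 15, 0, 0, 0, 24], [0, 0, 35, 0, 0, 0, 24]],
])

```text
time: 30.58
eef_pos: [0.7107, 0.109, 0.1078]
eef_rot: [0.001, 1.0, -0.022, -0.004]
contact_force: [-0.1, -0.3, 0.8]
width: 0.271
```

Request:
jog_arm([
  [[0, 0, 35, 0, 0, 0, 24], [0, 0, 35, 0, 0, 0, 24], [-10, 0, 35, 0, 0, 0, 24], [0, 0, 0, 0, 0, 0, 24], [0, 0, 0, 0, 0, 0, 24]],
])

```text
time: 31.0
eef_pos: [0.7047, 0.1086, 0.2203]
eef_rot: [-0.001, 1.0, -0.022, 0.003]
contact_force: [-0.5, 0.3, 0.2]
width: 0.275
```

```bash
python3 - <<'E'
from h import *
p=wsnap('w19'); s=env.get_state(); print(s['eef_pos'],s['width'],s['contact_force'])
q=env.snapshot('scene'); save(q,'sc19')
E
```

```text
[0.70382958 0.10890763 0.217943  ] 0.273821522049015 [-1.10719293  0.20819633 -0.88736107]
```

View pics/w19.png

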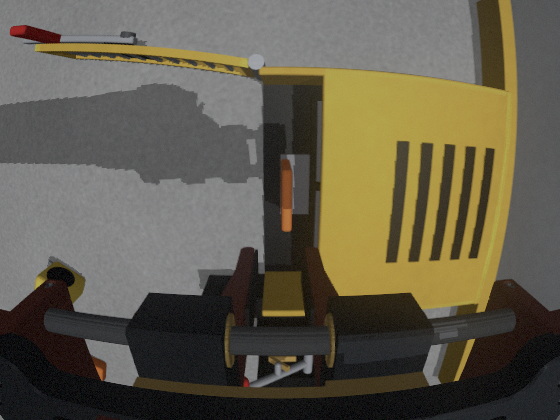

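```bash
python3 - <<'E'
from h import *
p=wsnap('w20')
im=cv2.resize(p['image'][10:110,10:280],None,fx=2.9,fy=4,interpolation=cv2.INTER_CUBIC); cv2.imwrite('pics/w20z.png',im[:,:,::-1])
for uv in [(38,47),(256,62)]: print(wbp(p,uv,.092))
E
```

```text
[0.46294351 0.29104944 0.092     ]
[0.68952283 0.2355351  0.092     ]
```

View pics/w20z.png

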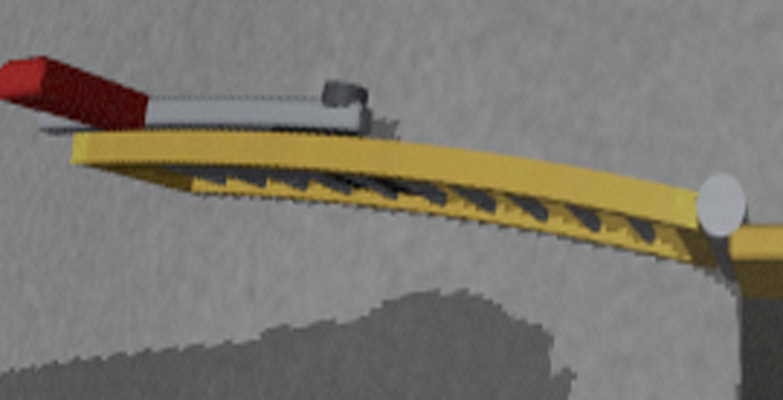

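Request:
jog_arm([
  [[-6.8, 9.8, 0, 0, 0, -0.118, 30], [-6.8, 9.8, 0, 0, 0, -0.118, 30], [-6.8, 9.8, 0, 0, 0, -0.118, 30], [-6.8, 9.8, 0, 0, 0, -0.118, 30], [-6.8, 9.8, 0, 0, 0, -0.118, 30]],
])

```text
time: 31.57
eef_pos: [0.6687, 0.1581, 0.2146]
eef_rot: [0.001, 0.949, -0.315, -0.001]
contact_force: [0.4, 0.2, -0.6]
width: 0.343
```

Request:
jog_arm([
  [[-6.8, 9.8, 0, 0, 0, -0.118, 30], [-6.8, 9.8, 0, 0, 0, -0.118, 30], [-6.8, 9.8, 0, 0, 0, -0.118, 30], [-6.8, 9.8, 0, 0, 0, -0.118, 30], [-6.8, 9.8, 0, 0, 0, -0.118, 30]],
])

```text
time: 31.98
eef_pos: [0.6347, 0.2071, 0.2148]
eef_rot: [0.001, 0.817, -0.577, -0.0]
contact_force: [-0.3, -0.4, 0.3]
width: 0.337
```

Request:
jog_arm([
  [[-6.8, 9.8, 0, 0, 0, -0.118, 30], [-6.8, 9.8, 0, 0, 0, -0.118, 30], [-6.8, 9.8, 0, 0, 0, -0.118, 30], [-6.8, 9.8, 0, 0, 0, -0.118, 30], [-6.8, 9.8, 0, 0, 0, -0.118, 30]],
])

```text
time: 32.4
eef_pos: [0.6007, 0.2561, 0.2149]
eef_rot: [-0.001, -0.614, 0.789, -0.0]
contact_force: [0.3, -0.3, -0.0]
width: 0.343
```

Request:
jog_arm([
  [[0, 0, -20, 0, 0, 0, 30], [0, 0, -30, 0, 0, 0, 30], [0, 0, -20, 0, 0, 0, 30], [0, 0, 0, 0, 0, 0, 30], [0, 0, 0, 0, 0, 0, 30]],
])

```text
time: 32.82
eef_pos: [0.6008, 0.2553, 0.1449]
eef_rot: [-0.002, -0.616, 0.788, -0.0]
contact_force: [-0.1, 0.7, 0.4]
width: 0.343
```

```bash
python3 - <<'E'
from h import *
import pickle
env.snapshot('side')
p=wsnap('w21'); s=env.get_state(); print(s['eef_pos'],s['width'],s['joints'].round(2),2*np.arctan2(s['eef_rot'][2],s['eef_rot'][1]))
pickle.dump(p,open('w21.pkl','wb'))
E
```

```text
[0.60223808 0.25533571 0.14721699] 0.3424456933592039 [-1.14  0.79  1.1   1.66 -0.75  1.18 -1.67] 4.468768024904202
```

View pics/w21.png

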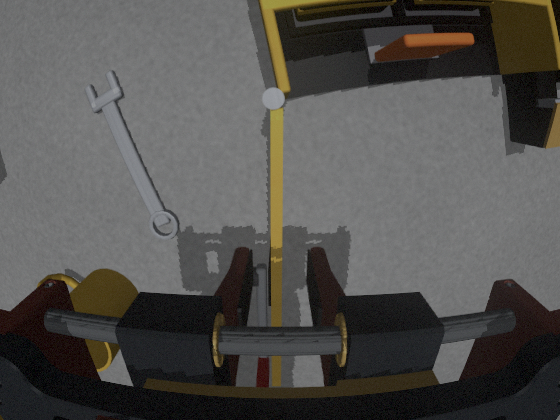

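```bash
python3 - <<'E'
from h import *
import pickle
p=pickle.load(open('w21.pkl','rb')); H=np.array([.6852,.2358]); u=np.array([-.970,.242]); n=np.array([.242,.970])
for uv,z in [((262,264),.07),((262,264),.076),((273,98),.1),((277,140),.092),((277,235),.092)]:
    X=wbp(p,uv,z)[:2]-H; print(uv,z,'r',X@u,'n',X@n)
X=env.get_state()['eef_pos'][:2]-H; print(X@u,X@n)
E
```

```text
(262, 264) 0.07 r 0.11842944119270321 n 0.011451136368419598
(262, 264) 0.076 r 0.11544414258473779 n 0.011110751539516633
(273, 98) 0.1 r -0.006163501352825913 n 0.001899024827753281
(277, 140) 0.092 r 0.0204372984032286 n -0.000511031577316612
(277, 235) 0.092 r 0.08515208980432948 n -0.000524344866770374
0.08520070477414764 -0.00112714760989567
```

Request:
jog_arm([
  [[0, 0.5, -25, 0, 0, 0, 30], [0, 0, -25, 0, 0, 0, 30], [0, 0, -15, 0, 0, 0, 30], [0, 0, -6, 0, 0, 0, 30], [0, 0, 0, 0, 0, 0, 30]],
])

```text
time: 33.33
eef_pos: [0.6014, 0.256, 0.0749]
eef_rot: [-0.001, -0.616, 0.788, 0.0]
contact_force: [-0.2, -1.0, 0.5]
width: 0.344
```

Request:
jog_arm([
  [[0, 0, 0, 0, 0, 0, 0], [0, 0, 0, 0, 0, 0, 0], [0, 0, 0, 0, 0, 0, 0], [0, 0, 0, 0, 0, 0, 0], [0, 0, 0, 0, 0, 0, 0]],
], grip_force=25)

```text
time: 33.75
eef_pos: [0.6023, 0.2567, 0.0765]
eef_rot: [0.001, -0.616, 0.787, -0.0]
contact_force: [-0.5, 0.9, 5.0]
width: 0.094
```

```bash
python3 - <<'E'
from h import *
s=env.get_state(); print(s['eef_pos'],s['width'],s['contact_force'],s['joints'].round(2))
E=s['eef_pos'][:2]
H=np.array([.6852,.2358]); v=(E-H)*1000; print(np.hypot(*v))
a0=1.771
ths=np.cumsum([.04,.07]+[.09]*15+[.07,.06,.05,.045,.035,.03,.02])
print(ths[-1],len(ths))
P=[v]+[Ro.from_euler('z',t).as_matrix()[:2,:2]@v for t in ths]; d=np.diff(P,axis=0)
for i,t in enumerate(ths): print(round(a0-t,3),d[i].round(1))
print(H+P[-1]/1000)
E
```

```text
[0.60225484 0.25668062 0.07649593] 0.0943848676245485 [-0.46659843  0.85118046  4.99676593] [-1.1   0.86  1.02  1.71 -0.83  1.07 -1.62]
85.53303120232361
1.7700000000000002 24
1.731 [-0.8 -3.3]
1.661 [-1.  -5.9]
1.571 [-0.7 -7.7]
1.481 [-0.  -7.7]
1.391 [ 0.7 -7.7]
1.301 [ 1.4 -7.6]
1.211 [ 2.  -7.4]
1.121 [ 2.7 -7.2]
1.031 [ 3.3 -6.9]
0.941 [ 3.9 -6.6]
0.851 [ 4.5 -6.2]
0.761 [ 5.1 -5.8]
0.671 [ 5.6 -5.3]
0.581 [ 6.  -4.8]
0.491 [ 6.4 -4.2]
0.401 [ 6.8 -3.6]
0.311 [ 7.1 -3. ]
0.241 [ 5.7 -1.9]
0.181 [ 5.  -1.3]
0.131 [ 4.2 -0.9]
0.086 [ 3.8 -0.6]
0.051 [ 3.  -0.3]
0.021 [ 2.6 -0.2]
0.001 [ 1.7 -0.1]
[0.68114622 0.15036309]
```

Request:
jog_arm([
  [[-0.8, -3.3, 0, 0, 0, 0.04, 0], [-1, -5.9, 0, 0, 0, 0.07, 0], [-0.7, -7.7, 0, 0, 0, 0.09, 0], [0, -7.7, 0, 0, 0, 0.09, 0], [0.7, -7.7, 0, 0, 0, 0.09, 0]],
])

```text
time: 34.17
eef_pos: [0.6007, 0.2242, 0.0765]
eef_rot: [-0.001, 0.755, -0.655, 0.0]
contact_force: [3.1, 2.0, 1.7]
width: 0.083
```

Request:
jog_arm([
  [[1.4, -7.6, 0, 0, 0, 0.09, 0], [2, -7.4, 0, 0, 0, 0.09, 0], [2.7, -7.2, 0, 0, 0, 0.09, 0], [3.3, -6.9, 0, 0, 0, 0.09, 0], [3.9, -6.6, 0, 0, 0, 0.09, 0]],
])

```text
time: 34.58
eef_pos: [0.6143, 0.1886, 0.0765]
eef_rot: [-0.001, 0.882, -0.47, 0.001]
contact_force: [3.4, 2.5, 0.9]
width: 0.092
```

Request:
jog_arm([
  [[4.5, -6.2, 0, 0, 0, 0.09, 0], [5.1, -5.8, 0, 0, 0, 0.09, 0], [5.6, -5.3, 0, 0, 0, 0.09, 0], [6, -4.8, 0, 0, 0, 0.09, 0], [6.4, -4.2, 0, 0, 0, 0.09, 0]],
])

```text
time: 35.0
eef_pos: [0.642, 0.1625, 0.0765]
eef_rot: [-0.001, 0.965, -0.262, 0.001]
contact_force: [2.2, 3.1, 2.0]
width: 0.087
```

Request:
jog_arm([
  [[6.8, -3.6, 0, 0, 0, 0.09, 0], [7.1, -3, 0, 0, 0, 0.09, 0], [5.7, -1.9, 0, 0, 0, 0.07, 0], [0, 0, 0, 0, 0, 0, 0], [0, 0, 0, 0, 0, 0, 0]],
])

```text
time: 35.42
eef_pos: [0.6613, 0.1542, 0.0765]
eef_rot: [-0.001, 0.99, -0.142, 0.001]
contact_force: [2.5, 2.1, 5.4]
width: 0.091
```

```bash
python3 - <<'E'
from h import *
p=wsnap('w22'); s=env.get_state(); print(s['eef_pos'],s['width'],s['contact_force'],s['wrist_torque'],2*np.arctan2(s['eef_rot'][2],s['eef_rot'][1]))
q=env.snapshot('scene'); r=env.snapshot('side')
a=cv2.resize(q['image'][190:310,180:300],(400,400),interpolation=cv2.INTER_CUBIC)
b=cv2.resize(r['image'][140:260,230:350],(400,400),interpolation=cv2.INTER_CUBIC)
cv2.imwrite('pics/ss22.png',np.hstack([a,b])[:,:,::-1])
E
```

```text
[0.66126693 0.15421711 0.07649555] 0.09069118823438671 [1.12764267 2.60560418 5.15006757] [ 0.47667914 -0.15229215 -0.00626268] -0.2853847879179079
```

View pics/w22.png

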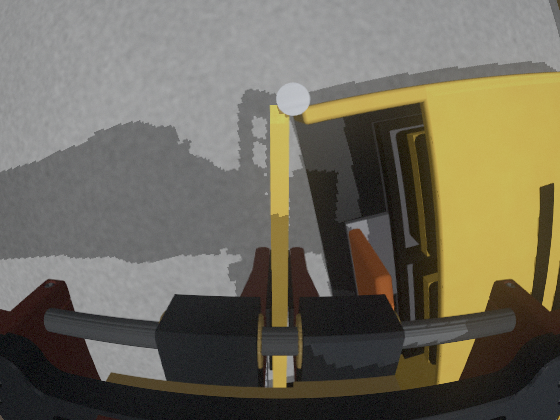

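View pics/ss22.png

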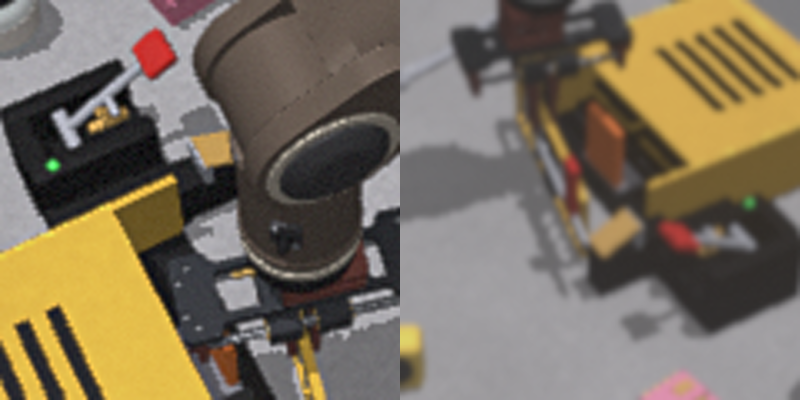

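Request:
jog_arm([
  [[5, -1.3, 0, 0, 0, 0.06, 0], [4.2, -0.9, 0, 0, 0, 0.05, 0], [3.8, -0.6, 0, 0, 0, 0.045, 0], [3, -0.3, 0, 0, 0, 0.035, 0], [2.6, -0.2, 0, 0, 0, 0.03, 0]],
])

```text
time: 35.98
eef_pos: [0.6797, 0.1509, 0.0765]
eef_rot: [-0.001, 0.999, -0.032, 0.001]
contact_force: [1.5, 2.7, 5.6]
width: 0.092
```

Request:
jog_arm([
  [[1.7, -0.1, 0, 0, 0, 0.02, 0], [1.5, 0, 0, 0, 0, 0, 0], [0, 0, 0, 0, 0, 0, 0], [0, 0, 0, 0, 0, 0, 0], [0, 0, 0, 0, 0, 0, 0]],
])

```text
time: 36.4
eef_pos: [0.6814, 0.1508, 0.0765]
eef_rot: [-0.001, 1.0, -0.023, -0.0]
contact_force: [-4.2, 2.6, 9.8]
width: 0.087
```

```bash
python3 - <<'E'
from h import *
p=wsnap('w23'); s=env.get_state(); print(s['eef_pos'],s['width'],s['contact_force'],s['wrist_torque'],2*np.arctan2(s['eef_rot'][2],s['eef_rot'][1]))
q=env.snapshot('scene'); r=env.snapshot('side')
a=cv2.resize(q['image'][190:310,180:300],(400,400),interpolation=cv2.INTER_CUBIC)
b=cv2.resize(r['image'][160:240,250:330],(400,400),interpolation=cv2.INTER_CUBIC)
cv2.imwrite('pics/ss23.png',np.hstack([a,b])[:,:,::-1])
E
```

```text
[0.68140011 0.1508993  0.07646972] 0.08942344116664501 [-4.9739798   2.42456926 10.14503739] [ 0.40145271  0.93831999 -0.0592051 ] -0.04513933702680275
```

View pics/w23.png

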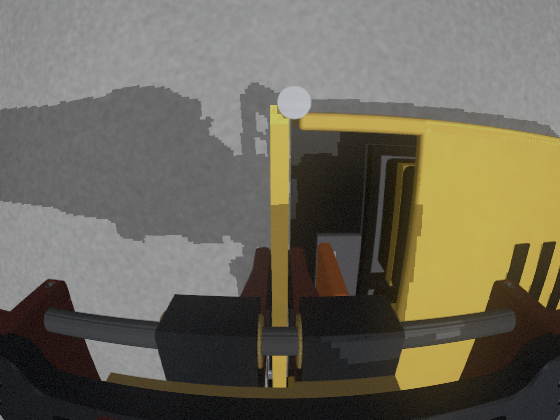

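View pics/ss23.png

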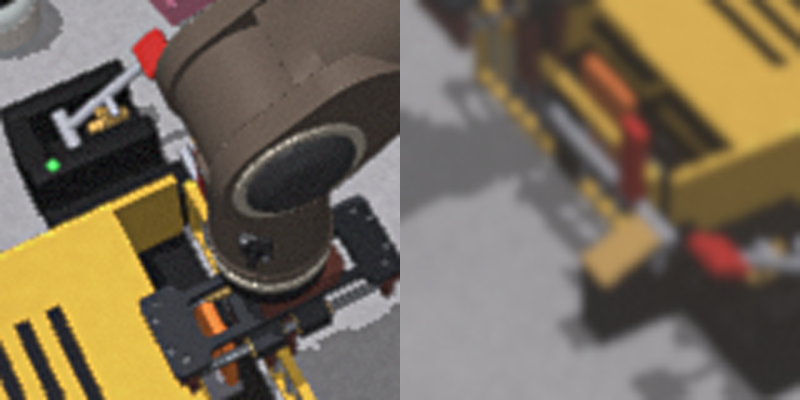

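Request:
jog_arm([
  [[0, 0, 0, 0, 0, 0, 16], [0, 0, 0, 0, 0, 0, 16], [0, 0, 0, 0, 0, 0, 16], [0, 0, 15, 0, 0, 0, 16], [0, 0, 30, 0, 0, 0, 16]],
])

```text
time: 36.97
eef_pos: [0.6796, 0.1495, 0.1176]
eef_rot: [0.001, 1.0, -0.022, -0.003]
contact_force: [-0.1, 0.5, -0.8]
width: 0.18
```

Request:
jog_arm([
  [[0, 0, 30, 0, 0, 0, 16], [0, 0, 30, 0, 0, 0, 16], [-5, -20, 20, 0, 0, 0, 16], [-5, -20, 0, 0, 0, 0, 16], [0, 0, 0, 0, 0, 0, 16]],
])

```text
time: 37.38
eef_pos: [0.6725, 0.1042, 0.2037]
eef_rot: [0.001, 1.0, -0.025, 0.002]
contact_force: [0.4, -0.4, 0.7]
width: 0.184
```

```bash
python3 - <<'E'
from h import *
import pickle
env.snapshot('side'); env.snapshot('side')
p=wsnap('w24'); s=env.get_state(); print(s['eef_pos'],s['width'],s['contact_force'])
pickle.dump(p,open('w24.pkl','wb'))
q=env.snapshot('scene'); r=env.snapshot('side')
a=cv2.resize(q['image'][190:310,180:300],(400,400),interpolation=cv2.INTER_CUBIC)
b=cv2.resize(r['image'][160:240,250:330],(400,400),interpolation=cv2.INTER_CUBIC)
cv2.imwrite('pics/ss24.png',np.hstack([a,b])[:,:,::-1])
E
```

```text
[0.67199198 0.11040386 0.20068984] 0.1785024279957481 [-0.11247993 -0.06537242  0.22570346]
```

View pics/w24.png

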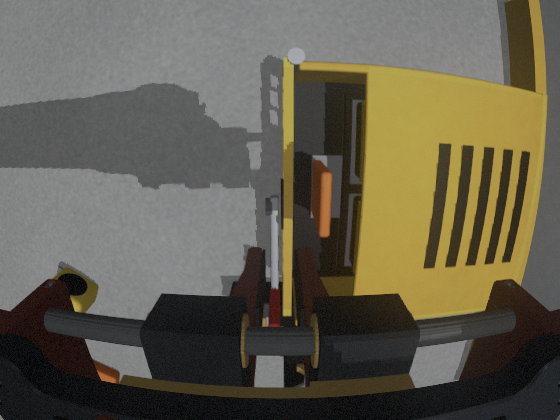

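View pics/ss24.png

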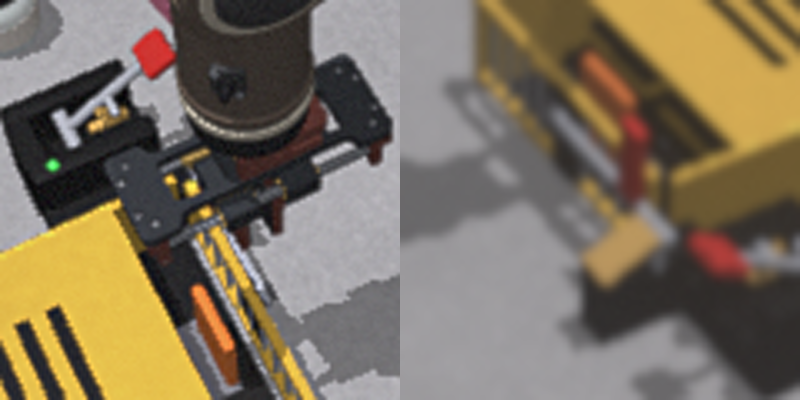

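Request:
jog_arm([
  [[-4, -40, 5, 0, 0, 0, 0], [-4, -40, 5, 0, 0, 0, 0], [-4, -40, 0, 0, 0, 0, 0], [-4, -40, 0, 0, 0, 0, 0], [-4, -14, 0, 0, 0, 0, 0]],
])

```text
time: 38.05
eef_pos: [0.6511, -0.0707, 0.2106]
eef_rot: [0.002, 1.0, -0.025, -0.0]
contact_force: [-1.1, -1.1, 1.5]
width: 0.005
```

Request:
jog_arm([
  [[0, 0, 0, 0, 0, 0, 0], [0, 0, 0, 0, 0, 0, 0], [0, 0, 0, 0, 0, 0, 0], [0, 0, 0, 0, 0, 0, 0], [0, 0, 0, 0, 0, 0, 0]],
])

```text
time: 38.47
eef_pos: [0.6525, -0.0617, 0.21]
eef_rot: [-0.0, 1.0, -0.02, -0.0]
contact_force: [0.6, 0.0, -0.3]
width: 0.004
```

```bash
python3 - <<'E'
from h import *
import pickle
p=wsnap('w25'); s=env.get_state(); print(s['eef_pos'],s['width'],s['contact_force'])
pickle.dump(p,open('w25.pkl','wb'))
im=cv2.resize(p['image'][60:360,180:400],None,fx=2.6,fy=2,interpolation=cv2.INTER_CUBIC); cv2.imwrite('pics/w25z.png',im[:,:,::-1])
u=lambda x,y,z:wpr(p,cw(x,y,z,[.6878,.1106,-.043])).round(1)
print('tab',u(-.02,-.1,.136),'pad',u(-.027,-.216,.122),'barend',u(-.02,-.15,.07))
E
```

```text
[ 0.65237855 -0.06213082  0.21002936] 0.0038603587483340284 [-0.51763364 -0.32695565 -0.13773465]
tab [290.3 124. ] pad [279.7 266.7] barend [287.5 176.2]
```

View pics/w25z.png

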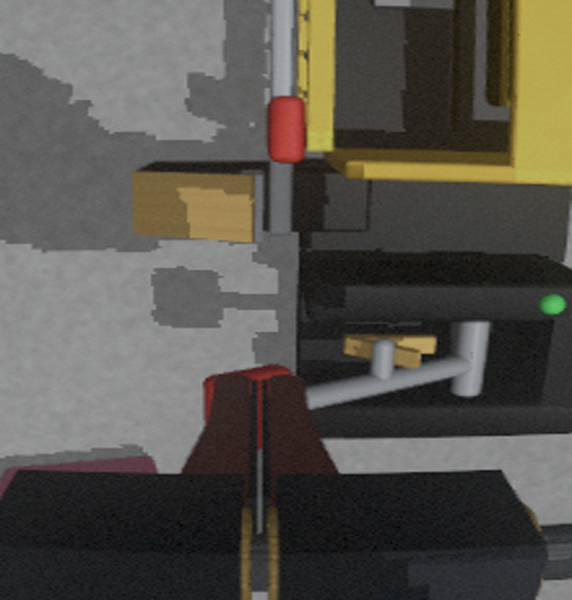

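Request:
jog_arm([
  [[0, -21, -10, 0, 0, 0, 0], [0, -21, -20, 0, 0, 0, 0], [0, 0, -20, 0, 0, 0, 0], [0, 0, -15, 0, 0, 0, 0], [0, 0, 0, 0, 0, 0, 0]],
])

```text
time: 38.93
eef_pos: [0.6505, -0.1049, 0.142]
eef_rot: [-0.0, 1.0, -0.022, -0.003]
contact_force: [0.2, -0.1, 0.2]
width: 0.006
```

```bash
python3 - <<'E'
from h import *
env.snapshot('side')
r=env.snapshot('side');q=env.snapshot('scene');s=env.get_state(); print(s['eef_pos'],s['width'],s['contact_force'])
a=cv2.resize(q['image'][180:270,170:260],(400,400),interpolation=cv2.INTER_CUBIC)
b=cv2.resize(r['image'][160:250,270:360],(400,400),interpolation=cv2.INTER_CUBIC)
cv2.imwrite('pics/ss26.png',np.hstack([a,b])[:,:,::-1])
E
```

```text
[ 0.65266744 -0.1054057   0.14609916] 0.004896246521461203 [ 0.19570946 -0.01694846  0.62930938]
```

View pics/ss26.png

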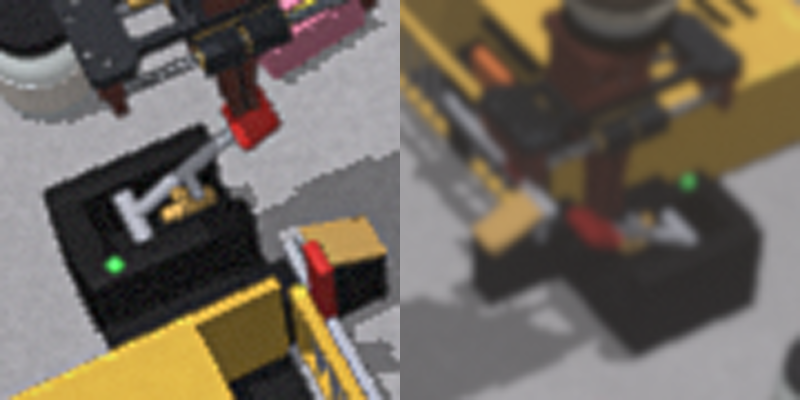

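Request:
jog_arm([
  [[0, 0, -12, 0, 0, 0, 0], [-3, 0, -10, 0, 0, 0, 0], [-4, 0, -12, 0, 0, 0, 0], [-3, 0, -12, 0, 0, 0, 0], [-2, 0, -12, 0, 0, 0, 0]],
])

```text
time: 39.5
eef_pos: [0.6392, -0.1055, 0.0873]
eef_rot: [-0.001, 1.0, -0.022, -0.0]
contact_force: [-3.3, 1.6, 6.9]
width: 0.004
```

Request:
jog_arm([
  [[0, 0, -10, 0, 0, 0, 0], [0, 0, -8, 0, 0, 0, 0], [0, 0, -6, 0, 0, 0, 0], [0, 0, -4, 0, 0, 0, 0], [0, 0, 0, 0, 0, 0, 0]],
])

```text
time: 39.92
eef_pos: [0.6398, -0.1056, 0.0589]
eef_rot: [-0.0, 1.0, -0.022, -0.0]
contact_force: [-2.4, 1.9, 6.3]
width: 0.002
```

Request:
jog_arm([
  [[0, 0, -3, 0, 0, 0, 0], [0, 0, -2, 0, 0, 0, 0], [0, 0, -1, 0, 0, 0, 0], [0, 0, 0, 0, 0, 0, 0], [0, 0, 0, 0, 0, 0, 0]],
])

```text
time: 40.33
eef_pos: [0.6402, -0.1056, 0.0567]
eef_rot: [-0.001, 1.0, -0.022, 0.001]
contact_force: [-11.3, 4.4, 31.4]
width: 0.005
```

Request:
jog_arm([
  [[0, 0, 3, 0, 0, 0, 0], [0, 0, 6, 0, 0, 0, 0], [0, 0, 15, 0, 0, 0, 0], [0, 0, 30, 0, 0, 0, 0], [0, 0, 35, 0, 0, 0, 0]],
])

```text
time: 40.75
eef_pos: [0.6385, -0.1054, 0.1412]
eef_rot: [-0.0, 1.0, -0.022, -0.002]
contact_force: [0.8, -0.0, 0.9]
width: 0.007
```

Request:
jog_arm([
  [[-10, 0, 35, 0, 0, 0, 0], [-20, -10, 30, 0, 0, 0, 0], [-25, -10, 0, 0, 0, 0, 0], [-25, -10, 0, 0, 0, 0, 0], [0, 0, 0, 0, 0, 0, 0]],
])

```text
time: 41.17
eef_pos: [0.5557, -0.1388, 0.2078]
eef_rot: [-0.0, 1.0, -0.024, -0.0]
contact_force: [-1.0, -0.1, 0.3]
width: 0.004
```

```bash
python3 - <<'E'
from h import *
env.snapshot('side')
import pickle
p=wsnap('w27'); pickle.dump(p,open('w27.pkl','wb'))
r=env.snapshot('side');q=env.snapshot('scene');s=env.get_state(); print(s['eef_pos'],s['width'],s['contact_force'])
a=cv2.resize(q['image'][170:330,170:330],(400,400),interpolation=cv2.INTER_CUBIC)
b=cv2.resize(r['image'][150:250,260:360],(400,400),interpolation=cv2.INTER_CUBIC)
cv2.imwrite('pics/ss27.png',np.hstack([a,b])[:,:,::-1])
u=lambda x,y,z:wpr(p,cw(x,y,z,[.6878,.1106,-.043])).round(1)
print('tab',u(-.02,-.1,.136),'pad rest',u(-.027,-.216,.122),'pad held',u(-.045,-.216,.069))
E
```

```text
[ 0.56072783 -0.13507124  0.20708773] 0.005460323674799604 [0.65229428 0.88277118 0.39994062]
tab [414.6  23.7] pad rest [396.2 173.8] pad held [358.6 162.8]
```

View pics/w27.png

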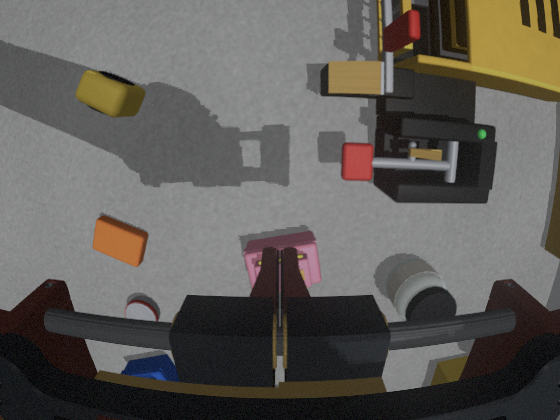

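View pics/ss27.png

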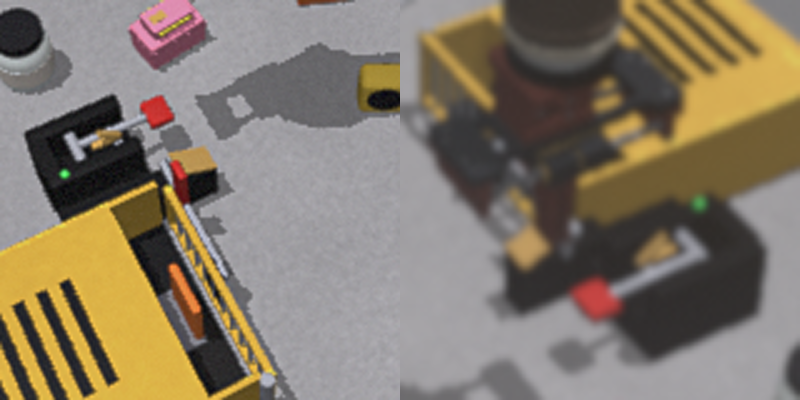

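```bash
python3 - <<'E'
from h import *
q=env.snapshot('scene')
for d in env.find_in(q,'pack1'): print(np.round(d['location'],3),round(d['conf'],2))
s=env.get_state(); print(s['time'],s['contact_force'],abs(s['joint_velocities']).max())
print(env.sign_off())
E
```

```text
[ 0.334 -0.404  0.055] 0.81
[ 0.564 -0.203  0.044] 0.71
[ 0.638 -0.102  0.07 ] 0.63
41.4667 [0.44442121 0.43831115 0.23890436] 0.0033865346874207545
the job is handed in; nothing more can be done
None
```

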